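Load the four-well block onto the block mixer and lock it

ROBOT

A 6-joint arm with a two-finger parallel gripper is mounted at the origin on the work surface; the furniture and walls round the work are solid. World frame = base frame: x ahead of the robot, y to its left, z up, the work surface at z = 0. Lengths are in mm, angles in degrees, forces in N, time in s.
With the tool pointing down it reaches from about 300 to 850 mm from the base axis. Payload 4.2 kg.
Tool frame: the origin (TCP) lies midway between the tips of the shut fingers; the grasp point (between the pads) lies env.grip_depth behind it (env.grip_depth is the distance from the TCP to the grasp point, in mm); z points along the fingers, y is the direction in which the jaws open and shut (so a half turn about z gives the same grasp; the last joint's range is limited). The gripper opens to 91 mm and grips with 3 to 60 N. Pads are 32 mm wide; open, the fingers measure 118 mm over their backs; the gripper's body (76 mm by 178 mm) begins 60 mm behind the grasp point.
Start: joints at [-71.448, 18.312, 89.639, -0, 72.044, -1.146], TCP at [193.817, -541.367, 213.976] pointing down, gripper open.
Joint ranges: [-177.97, 177.97], [-48.28, 115.42], [12.27, 149.76], [-77.06, 257.06], [2.81, 150.46], [-146.56, 146.56]. Speed limits (degrees/s): [147.25, 147.25, 180, 180, 180, 180].

INTERFACE

Orientations are given as [roll, pitch, yaw] about the fixed x, y, z axes, in that order (R = Rz(yaw) Ry(pitch) Rx(roll)).
In Python, from workcell import env, cams, spotter gives the robot as it stands.
- The arm moves only by the tool apply_moves, never from a script. Its argument "plan" is a list of rows, each an object with "jaw": the closure, from 0 (fully open) to 1 (shut); "delta_pos": the shift along the tool's x, y, z in mm, a list of three; "spin": the turn about the tool's z in rad. In form: [{"jaw": jaw, "delta_pos": [dx, dy, dz], "spin": spin}, ...]. A call has exactly 8 rows; each row is the pose to reach, as a shift and turn from the pose measured when the call began, along the tool's axes at that moment; what a row does not reach only later rows make up. A row lasts 1/8 s, in which the tool goes at most 62.5 mm and 10.7 degrees, less where a joint would pass 70% of its speed; a pose out of reach is approached as far as the arm can. A call with a gripper value outside its range is refused whole. The fingers move at their own pace and stop on an object; "squeeze" is the grip in N (left out, the last holds). Time passes only in rows, so rows that repeat a pose let the fingers close, or fill a call up. It gives the time, the measured TCP pose, the force and the opening at its end, in the units of the state.
- env.state(): the state, without advancing time (a new reading comes with each control period).
- cams.grab_frame(name): name is "scene" or "top"; returns the picture (420x560x3 uint8, red, green, blue); there is no depth.
- cams.calibration(name): a dict with "camera_matrix" (3x3 intrinsics, pixels), "rvec" (rotation vector, rad) and "tvec" (3), from world to camera coordinates, as OpenCV has them. Camera axes: x right, y down, z forward; pixel columns grow to the right and rows downward; lengths in mm; the calibration is good to about 2 mm. A picture is of the moment at which its call begins. calibration takes no time and is no camera call.
- env.job_done(): hands the job in, once; it reports no verdict.
Trained networks look in the newest picture that a camera, given by its name, has taken for a name from the list of things; names that differ only in an ending like _2 or _b are one class to them, and where a whole thing is asked for, a point or a joint stands for the part that bears it (a point fixed in the world has none). Each returns a list of dicts, best first, with "confidence" (0 to 1); they miss things now and then, are a little off and sometimes report something else, mostly with a low value. They report only what shows in the picture. A call takes as long as a camera call.
- spotter.masks_of(camera, target): "region" (420x560 bool, what is visible of it) and "extent" ([left, top, right, bottom] in pixels, round what is visible of it).
The state is a dict: "time_s": time; "qpos": joint angles; "qvel": joint speeds; "effort": joint torques, N m; "ee_pos": TCP position; "ee_rot": TCP orientation; "force": force on the tool from outside, world axes, zero at the start; "torque": the same for the moment, N m; "gripper_width": finger opening in mm.
Only numpy, scipy, OpenCV 4.12 (cv2) and the standard library are available. Lean on these libraries where they do the work, as an engineer would, in place of code of your own. Each camera call takes 0.05 s, during which the arm holds its last target.

TASK

Fit the block with the four large wells to the bench mixer: lift it by its bridge handle out of the sloping rack, lower it gently over the two pegs of the mixer's platform until it sits flat and fully home (do not drop it), and let go of it. Then swing the mixer's locking lever all the way shut, so that its tongue lies over the foot of the block. Leave the block with the twelve small wells in the rack, and do not disturb the bottles and the sample box.

Things in the scene. Friction and masses are not known exactly. Their poses are not given: they have to be found in the camera images.
- four_well_block_handle (a point): Centre of the bridge handle of the block to fit: a black square bar, 14 mm thick along the block's x, 50 mm long along its y, 16 mm high, on two 9 mm posts at y = -18.5 and +18.5 mm; this point is 78 mm above the block's underside, 34 mm above its top face. Axes as the block's: x its length, y its width, z out of its top face.
- four_well_block_foot (a point): Centre of the same block's underside, 78 mm below the handle point along the block's z. Two round sockets, 12 mm wide, 14 mm deep, open in the underside at x = -36 and +36 mm, y = 0. The block fits either way round.
- four_well_block: The block to fit, aluminium, loose, 0.3 to 0.6 kg: foot plate 100 x 62 x 14 mm, body 96 x 48 x 30 mm on it with four 19 mm wells, two at each end. Origin: centre of the underside. In the rack it lies on a 30 degree slope: its x points up the slope, its z leans 30 degrees from vertical to the low side of the rack, roughly towards the robot.
- twelve_well_block: The other aluminium block, same outline and handle, but with twelve 10 mm wells; origin at the centre of its underside, axes alike. It stays in the rack. The blocks lie side by side, 70 mm between centres, in either order.
- block_rack: Fixed grey sheet-steel rack, 146 mm wide (y), 100 mm deep (x); its plate rises at 30 degrees along +x, away from the robot, with two bays at y = -35 and +35 mm. Lip at the low edge 14 mm high, fences beside the bays 13 mm, 2.5 mm of play each side of a block: lift a block square to the slope by 20 mm before moving it sideways. Origin on the worktop under its middle.
- mixer_seat (a point): Where the block's underside centre must lie: on the mixer's aluminium platform, 84 mm above the worktop. z up. Two 9 mm steel pegs, 12 mm high, tapered over the top 4 mm, at x = -36 and +36 mm, y = 0. The block's x goes along this x, either way round. Home = foot plate flat on the platform. The mixer is a fixed white and grey box, 156 x 138 mm.
- lock_lever (a joint): Lever on the platform, turning about an upright pivot, counter-clockwise from above as it grows: 0 open, 1.57 rad shut (stop). Starts at 0 to 0.25. Friction 0.04 N m, no spring: stays where left. Its tongue (26 mm long) points along the seat's -x at 0 and -y at 1.57, there 2 mm over the foot plate of a seated block; a block not fully down is struck by it.
- lever_knob (a point): Middle of the lever's upright black knob, 17 mm thick, 37 mm high (top 17 mm above this point, foot 20 mm below, the lever's arm under it); 52 mm from the pivot, along the seat's +y at 0, along the seat's -x at 1.57. 42 mm above the platform.
- lever_pivot (a point): Point on the lever's upright pivot axis at the height of lever_knob; x = +6, y = +50 mm from mixer_seat in its axes.
- reagent_bottle: Bystander: small brown screw-cap bottle, 56 mm wide, 105 mm high, loose; origin at the centre of its underside.
- squeeze_bottle: Bystander: white squeeze bottle with bent spout, 66 x 96 x 206 mm high, loose; origin under its middle.
- sample_box: Bystander: clear plastic tub with lid, 75 x 116 x 52 mm high, loose; origin at the centre of its underside.

How it is judged (in metres and radians):
On the way:
1. the four-well block sits fully home on the pegs and is let go, with the lever still open (horizontal distance between four_well_block_foot and mixer_seat below 0.003 m and z of four_well_block_foot in the frame of mixer_seat below 0.0025 m and angle between four_well_block_foot's own z axis and vertical below 0.04 rad and angle between the x axis of four_well_block_foot and the x axis of mixer_seat, either way round below 0.06 rad and contact force between the fingers and four_well_block below 0.2 N and value of joint lock_lever below 0.7 rad), for 0.2 s.
At the end, for the whole second after the job is handed in: The four-well block lies at rest on the mixer's platform over both pegs (centre within 3 mm of the seat's, underside less than 2.5 mm above the platform, tilt under 0.04 rad, x axis within 0.06 rad of the seat's either way round) and the lever is shut beyond 1.4 rad (horizontal distance between four_well_block_foot and mixer_seat below 0.003 m and z of four_well_block_foot in the frame of mixer_seat below 0.0025 m and angle between four_well_block_foot's own z axis and vertical below 0.04 rad and angle between the x axis of four_well_block_foot and the x axis of mixer_seat, either way round below 0.06 rad and value of joint lock_lever above 1.4 rad and linear speed of four_well_block below 0.01 m/s); the robot touches nothing.
It fails at once if the block is dropped or slammed onto the platform: faster than 0.3 m/s in the last 30 mm above it (linear speed of four_well_block above 0.3 m/s and horizontal distance between four_well_block_foot and mixer_seat below 0.02 m and z of four_well_block_foot in the frame of mixer_seat below 0.03 m).
It fails at once if the twelve-well block is moved more than 20 mm (distance of twelve_well_block from where it was at the start of the episode above 0.02 m).
It fails at once if a bottle or the sample box is moved more than 30 mm (distance of any of reagent_bottle, squeeze_bottle, sample_box from where it was at the start of the episode above 0.03 m).
It also fails if it takes over 48 s, if anything falls off the work surface, if the arm or the gripper's body presses on something with over 40 N, if the wrist force passes 120 N, or if a joint passes its speed limit or range.

## Working session

There is one attempt and no reset: what is moved stays moved. The work goes in short steps, Python scripts to look and compute and a tool call to move; the robot and the scene stay as the last step left them, time stands still between calls to the robot, and variables do not carry over. Pictures are saved under pics/ and viewed, and the job is handed in when it is done.

Besides the shell and the picture viewer there is one more tool, called after "Request:" as name(argument=value, ...), one argument or row to a line, values as JSON. apply_moves: Moves the arm, as the interface text tells. Its arguments: {"type":"object","properties":{"plan":{"type":"array"},"squeeze":{"type":"number"}},"required":["plan"]}

```bash
ls; mkdir -p pics; python3 - <<'E'
from workcell import env, cams, spotter
import cv2
for n in ("scene","top"):
    im=cams.grab_frame(n); cv2.imwrite(f"pics/{n}0.png",cv2.resize(im[:,:,::-1],(784,588)))
    c=cams.calibration(n); print(n,c)
print(env.state(), env.grip_depth)
E
```

```text
pics
scene {'camera_matrix': array([[425.12350825,   0.        , 281.25054245],
       [  0.        , 425.12350825, 213.23794557],
       [  0.        ,   0.        ,   1.        ]]), 'rvec': array([ 0.23728584,  2.75609209, -1.27775933]), 'tvec': array([ 391.05392459, -187.15182821, 1454.44870942])}
top {'camera_matrix': array([[416.37573211,   0.        , 281.76461628],
       [  0.        , 416.37573211, 209.72507264],
       [  0.        ,   0.        ,   1.        ]]), 'rvec': array([ 1.96469737, -2.23096752,  0.25990859]), 'tvec': array([ 357.62771459,  454.1651356 , 1020.72138486])}
{'time_s': 0.1, 'qpos': array([-7.14466506e+01,  1.83483268e+01,  8.97004376e+01,  1.33408808e-04,
        7.20429712e+01, -1.14573727e+00]), 'qvel': array([-0.09421526, -0.00736752, -0.22441048, -0.00394175,  0.02713872,
       -0.00255824]), 'effort': array([ 2.56081930e-04, -4.13333023e+01, -2.32508987e+01,  7.29574542e-02,
        4.22286883e-02, -5.30374916e-05]), 'ee_pos': array([ 193.67957587, -540.9164859 ,  213.19392896]), 'ee_rot': array([-1.79908285e+02, -1.96112420e-03,  1.96990439e+01]), 'force': array([-0.31150477,  0.04580303, -0.55461387]), 'torque': array([ 0.01388943,  0.01151987, -0.00615392]), 'gripper_width': 91.04913226998026} 18.8
```

View pics/scene0.png

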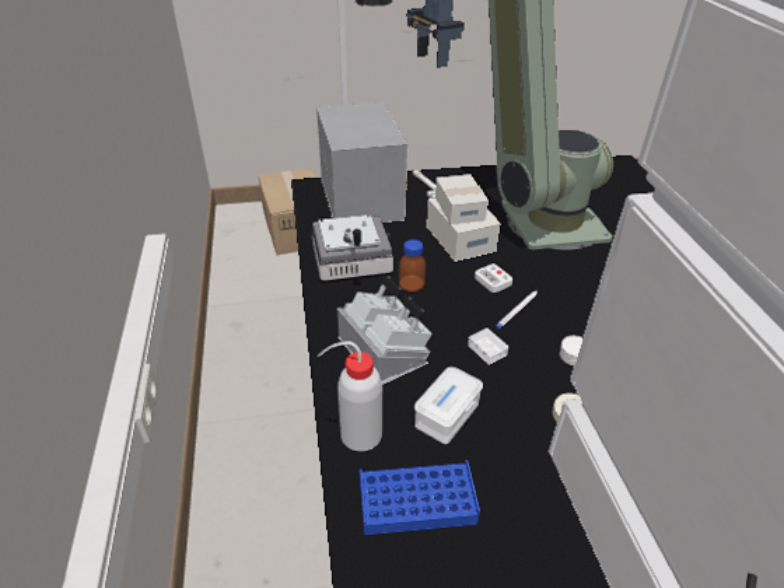

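View pics/top0.png

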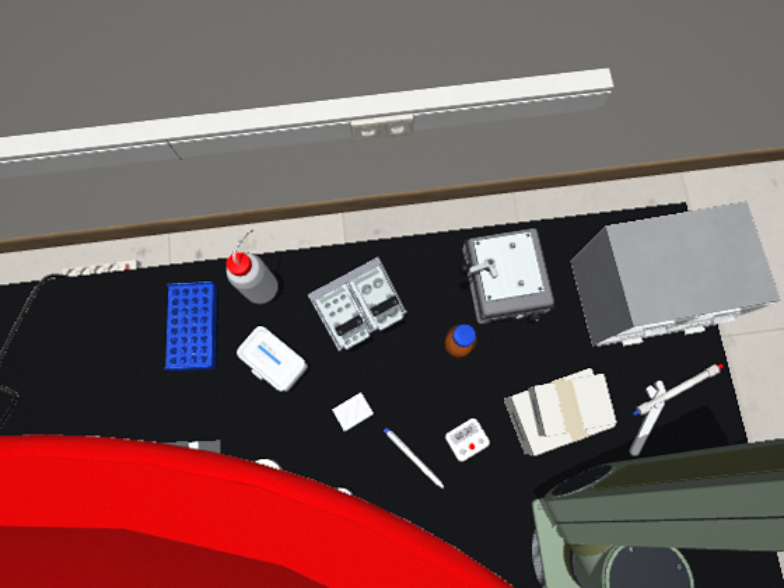

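```bash
cat > h.py <<'E'
import numpy as np, cv2
from scipy.spatial.transform import Rotation as Ro
try:
    from workcell import env, cams, spotter
except Exception as e: print(e)
def P(n,pts):
    c=cams.calibration(n)
    return cv2.projectPoints(np.asarray(pts,float).reshape(-1,3),c['rvec'],c['tvec'],c['camera_matrix'],None)[0].reshape(-1,2)
def ray_z(n,uv,z):
    c=cams.calibration(n);R=cv2.Rodrigues(c['rvec'])[0];o=-R.T@c['tvec'].ravel()
    d=R.T@np.linalg.inv(c['camera_matrix'])@np.array([uv[0],uv[1],1.]);return o+d*(z-o[2])/d[2]
def crop(im,x0,y0,x1,y1,s,fn):
    cv2.imwrite(fn,cv2.resize(im[y0:y1,x0:x1,::-1],None,fx=s,fy=s,interpolation=cv2.INTER_CUBIC))
E
python3 - <<'E'
from h import *
for n in ("scene","top"):
    im=cams.grab_frame(n); np.save(f"pics/{n}.npy",im)
    c=cams.calibration(n);R=cv2.Rodrigues(c['rvec'])[0];print(n,-R.T@c['tvec'].ravel(), R[2])
    for t in ("four_well_block","twelve_well_block","four_well_block_handle","block_rack","mixer_seat","lock_lever","lever_knob","reagent_bottle","squeeze_bottle","sample_box"):
        r=spotter.masks_of(n,t)
        for k,d in enumerate(r[:3]):
            m=d['region'];ys,xs=np.nonzero(m);print(n,t,round(d['confidence'],2),d['extent'],len(xs),xs.mean().round(1),ys.mean().round(1))
            if k==0: np.save(f"pics/m_{n}_{t}.npy",m)
im=np.load("pics/scene.npy");crop(im,215,140,325,280,5,"pics/sc1.png")
im=np.load("pics/top.npy");crop(im,210,150,400,270,4,"pics/tc1.png")
E
```

```text
scene [ 622.33745768 1138.93069411  786.70387684] [-0.1504736  -0.74952455 -0.64464769]
scene four_well_block 0.87 [248.6, 200.6, 289.2, 239.4] 720 268.0 217.5
scene twelve_well_block 0.62 [258.7, 213.5, 304.4, 249.3] 1041 285.6 235.6
scene twelve_well_block 0.55 [285.1, 172.3, 306.6, 210.7] 628 294.4 190.8
scene twelve_well_block 0.48 [243.1, 222.1, 308.4, 272.4] 1067 271.3 250.5
scene four_well_block_handle 0.58 [246.6, 196.0, 290.7, 236.4] 765 268.7 216.8
scene block_rack 0.74 [242.3, 219.5, 308.8, 274.3] 1139 271.6 250.6
scene mixer_seat 0.88 [222.3, 152.5, 282.4, 199.2] 2327 250.8 176.3
scene lever_knob 0.57 [246.6, 162.8, 259.0, 178.4] 121 252.6 168.1
scene reagent_bottle 0.98 [285.9, 171.9, 303.8, 211.4] 616 294.5 190.7
scene squeeze_bottle 0.87 [243.3, 245.8, 274.4, 325.5] 1936 257.1 286.8
scene sample_box 0.83 [294.6, 261.3, 342.2, 320.4] 1705 319.6 289.3
scene sample_box 0.63 [232.8, 245.6, 274.9, 325.4] 1969 257.1 286.5
scene sample_box 0.21 [242.9, 222.6, 305.4, 272.6] 1164 270.3 250.2
top [ 247.16925244  325.46104882 1099.55362056] [ 0.2312438  -0.02615774 -0.97254413]
top four_well_block 0.95 [250.5, 192.1, 287.7, 234.6] 956 268.8 212.3
top twelve_well_block 0.63 [225.4, 204.0, 264.8, 248.5] 1054 244.4 225.0
top four_well_block_handle 0.83 [250.1, 191.1, 286.1, 232.3] 999 268.6 211.6
top four_well_block_handle 0.66 [325.2, 165.0, 392.6, 235.1] 3548 361.4 196.5
top block_rack 0.73 [250.5, 191.1, 285.8, 233.8] 960 268.6 212.2
top block_rack 0.65 [221.4, 184.1, 283.6, 249.9] 628 246.3 207.0
top mixer_seat 0.97 [326.5, 164.1, 394.0, 234.7] 3474 361.9 197.0
top lock_lever 0.69 [328.7, 183.6, 355.4, 197.7] 166 341.4 190.8
top lever_knob 0.7 [325.8, 187.9, 358.5, 195.3] 206 342.1 190.5
top reagent_bottle 0.82 [315.7, 228.5, 341.8, 254.8] 419 328.3 242.4
top squeeze_bottle 0.91 [163.0, 175.0, 200.8, 216.7] 913 178.4 197.1
top sample_box 0.79 [169.1, 234.5, 222.5, 278.7] 1352 193.2 255.9
```

View pics/sc1.png

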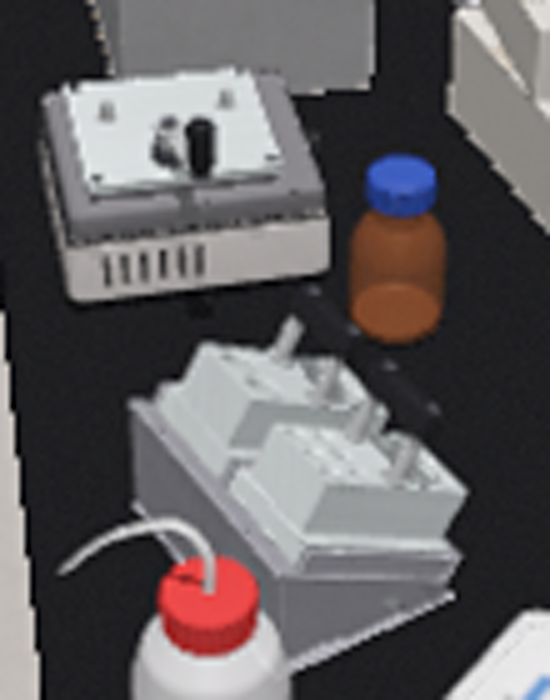

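View pics/tc1.png

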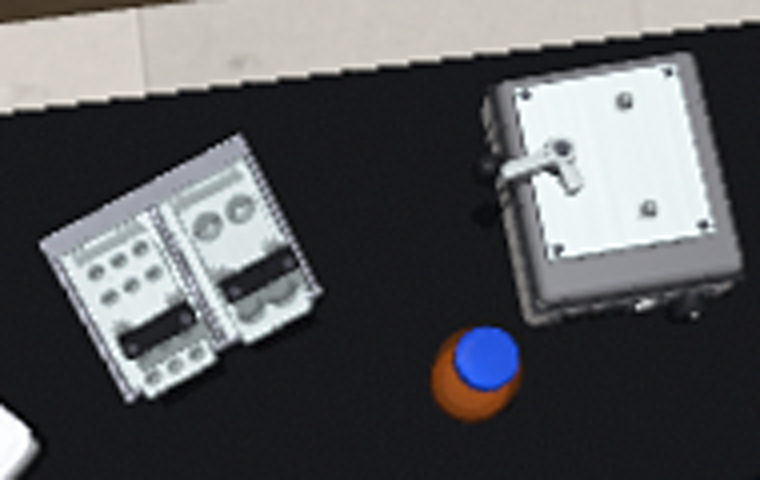

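```bash
python3 - <<'E'
from h import *
print(P("top",[[0,0,0],[400,0,0],[400,300,0]]),P("scene",[[0,0,0],[400,0,0],[400,300,0]]))
t=np.load("pics/top.npy");s=np.load("pics/scene.npy")
crop(t,325,160,395,215,11,"pics/tm.png")
crop(t,215,180,295,250,10,"pics/tr.png")
crop(s,220,150,285,195,12,"pics/sm.png")
crop(s,235,195,320,260,9,"pics/sr.png")
E
```

```text
[[427.64918743 394.98947842]
 [396.67178364 235.26596675]
 [285.38405365 249.38437705]] [[395.55241866 158.53499093]
 [280.54240272 168.49221359]
 [300.04885186 229.36118908]]
```

View pics/tm.png

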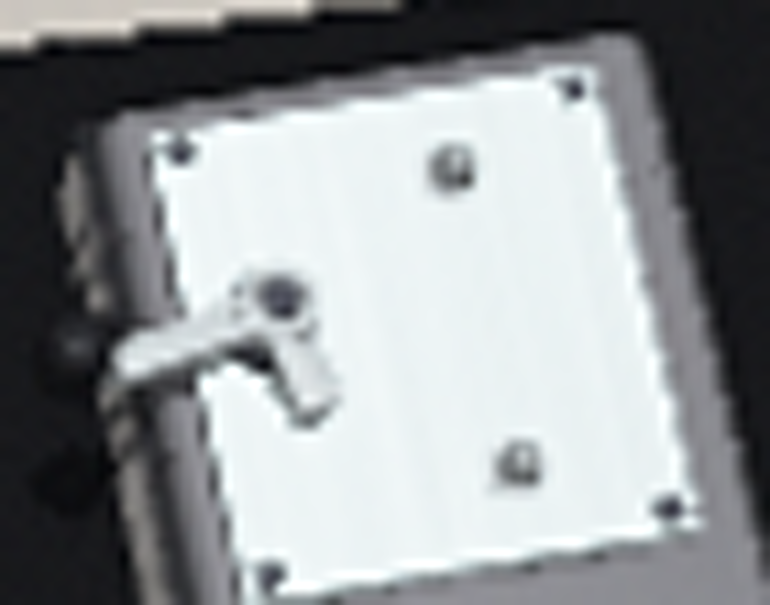

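View pics/tr.png

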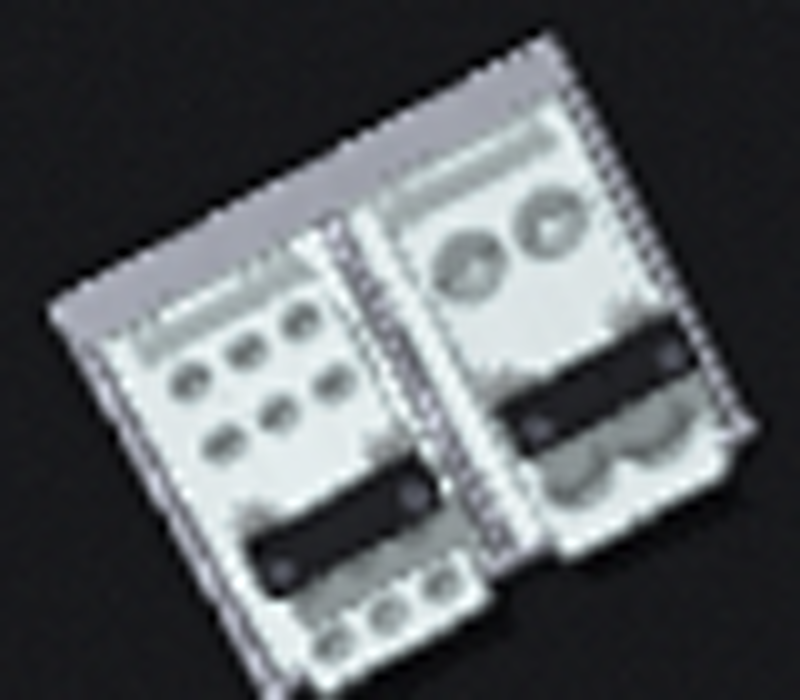

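View pics/sm.png

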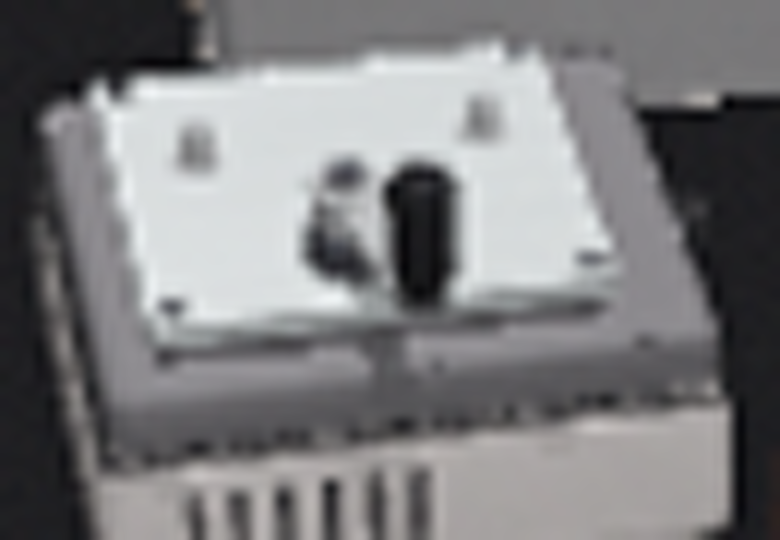

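View pics/sr.png

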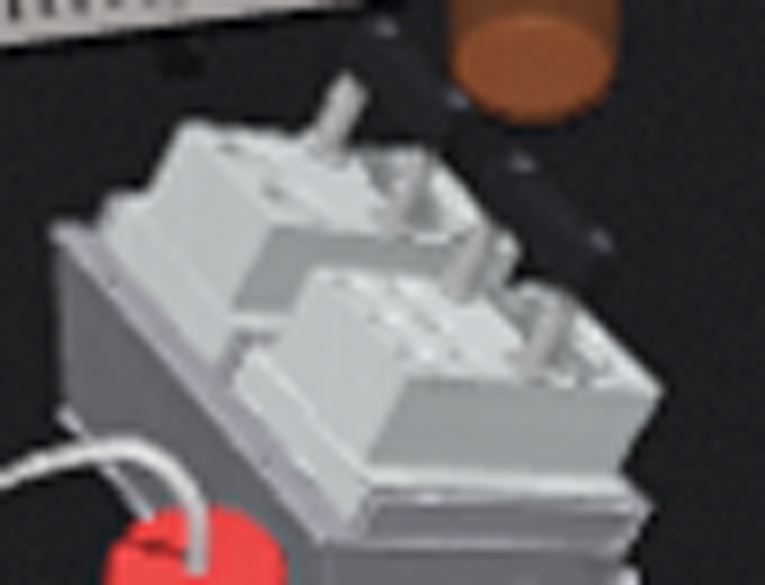

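```bash
cat > fit.py <<'E'
from h import *
from scipy.optimize import least_squares
def px(p,k,x0,y0): p=np.array(p,float); return (p+.5)/k-.5+np.array([x0,y0])
def Rb(yaw,tilt=30):
    return Ro.from_euler('ZY',[yaw,-tilt],degrees=True).as_matrix()  # x up-slope
def fit(obs,f0,tilt,fixz=None):
    def model(p):
        z=p[3] if fixz is None else fixz
        return lambda q: np.array([p[0],p[1],z])+np.asarray(q,float)@Rb(p[2],tilt).T
    def res(p):
        m=model(p);r=[]
        for cam,q,uv in obs: r.append((P(cam,[m(q)])[0]-uv))
        return np.concatenate(r)
    s=least_squares(res,f0); return s.x,res(s.x).reshape(-1,2)
tr=lambda *p:px(p,10,215,180); sr=lambda *p:px(p,9,235,195); tm=lambda *p:px(p,11,325,160); sm=lambda *p:px(p,12,220,150)
O4=[("top",(0,18.5,86),tr(540,428)),("top",(0,-18.5,86),tr(672,355)),("scene",(0,-18.5,86),sr(385,27)),("scene",(0,18.5,86),sr(455,97)),
 ("top",(7,25,86),tr(492,408)),("top",(7,-25,86),tr(660,318)),("top",(-7,-25,86),tr(697,370)),("top",(-7,25,86),tr(525,455)),
 ("top",(48,24,44),tr(400,230)),("top",(48,-24,44),tr(550,150))]
O12=[("top",(0,18.5,86),tr(285,570)),("top",(0,-18.5,86),tr(413,495)),("scene",(0,-18.5,86),sr(520,160)),("scene",(0,18.5,86),sr(605,240))]
OM=[("top",(36,0,6),tm(452,168)),("top",(-36,0,6),tm(520,464)),("scene",(36,0,6),sm(197,148)),("scene",(-36,0,6),sm(483,118)),("top",(6,50,24),tm(282,297))]
if __name__=="__main__":
    for n,o,t,fz,f0 in(("4",O4,30,None,[480,280,20,40]),("12",O12,30,None,[480,350,20,40]),("mix",OM,0,84,[500,100,15]),("mixzfree",OM,0,None,[500,100,15,84])):
        p,r=fit(o,f0,t,fz);print(n,p.round(2));print(r.round(2).tolist())
E
python3 fit.py
```

```text
4 [499.82 335.91  22.22  46.82]
[[-0.94, 0.07], [-0.71, -0.04], [-0.53, -0.06], [-0.38, 0.03], [0.2, 0.92], [1.6, -0.1], [0.38, -0.38], [-0.53, 1.12], [-1.06, 0.25], [1.01, -1.02]]
12 [471.83 400.68  24.21  46.38]
[[-0.39, 0.63], [0.19, 0.14], [-0.2, 0.17], [-0.58, -0.36]]
mix [514.63  73.66   1.66]
[[0.24, 0.0], [-0.16, 0.18], [-0.4, -0.27], [-0.22, -0.14], [-0.26, 0.37]]
mixzfree [514.7   73.49   1.63  83.56]
[[0.27, 0.02], [-0.14, 0.19], [-0.43, -0.18], [-0.25, -0.04], [-0.22, 0.38]]
```

```bash
cat > ov.py <<'E'
from fit import *
def box(x,y,z0,z1,cx=0,cy=0):
    v=[(cx+a*x,cy+b*y,z) for z in(z0,z1) for a,b in((1,1),(1,-1),(-1,-1),(-1,1))]
    e=[(0,1),(1,2),(2,3),(3,0),(4,5),(5,6),(6,7),(7,4),(0,4),(1,5),(2,6),(3,7)]
    return [(v[i],v[j]) for i,j in e]
def block(): return box(50,31,0,14)+box(48,24,14,44)+box(7,25,70,86)
def overlay(im,cam,pose,tilt,segs,win,k,fn,img=None):
    x0,y0,x1,y1=win
    if img is None: img=cv2.resize(im[y0:y1,x0:x1,::-1],None,fx=k,fy=k,interpolation=cv2.INTER_CUBIC)
    for a,b in segs:
        q=np.array(pose)[[0,1,3]]+np.array([a,b])@Rb(pose[2],tilt).T
        u=(P(cam,q)-[x0,y0]+.5)*k-.5
        cv2.line(img,*[tuple(int(round(c)) for c in w) for w in u],(0,0,255),1,cv2.LINE_AA)
    if fn: cv2.imwrite(fn,img)
    return img
E
python3 - <<'E'
from ov import *
t=np.load("pics/top.npy");s=np.load("pics/scene.npy")
# joint fit
def res(p):
    r=[]
    for o,dy in((O4,-35),(O12,35)):
        for cam,q,uv in o:
            w=np.array([p[0],p[1],p[3]])+Rb(p[2])@(np.array(q,float)+[0,dy,0]);r.append(P(cam,[w])[0]-uv)
    return np.concatenate(r)
S=least_squares(res,[485,365,23,46],loss='soft_l1');p=S.x;print(p,res(p).reshape(-1,2).round(2).tolist())
f=lambda dy:[*(np.array([p[0],p[1]])+(Rb(p[2])@[0,dy,0])[:2]),p[2],p[3]]
print(f(-35),f(35))
for cam,im,w,k,fn in(("top",t,(215,180,295,250),10,"pics/ovt.png"),("scene",s,(235,195,320,260),9,"pics/ovs.png")):
    g=overlay(im,cam,f(-35),30,block(),w,k,None);overlay(im,cam,f(35),30,block(),w,k,fn,g)
E
```

```text
[485.99598773 368.10204385  22.7880519   46.70423869] [[-0.7, 0.16], [-0.55, -0.08], [-0.58, -0.12], [-0.32, -0.08], [0.43, 1.05], [1.73, -0.15], [0.55, -0.45], [-0.26, 1.23], [-1.04, 0.49], [0.93, -0.95], [-0.78, 0.4], [-0.01, 0.24], [-0.05, 0.18], [-0.74, -0.2]]
[np.float64(499.5523045795452), np.float64(335.8340058965762), np.float64(22.78805189702563), np.float64(46.70423869115044)] [np.float64(472.4396708873205), np.float64(400.3700818097524), np.float64(22.78805189702563), np.float64(46.70423869115044)]
```

View pics/ovt.png

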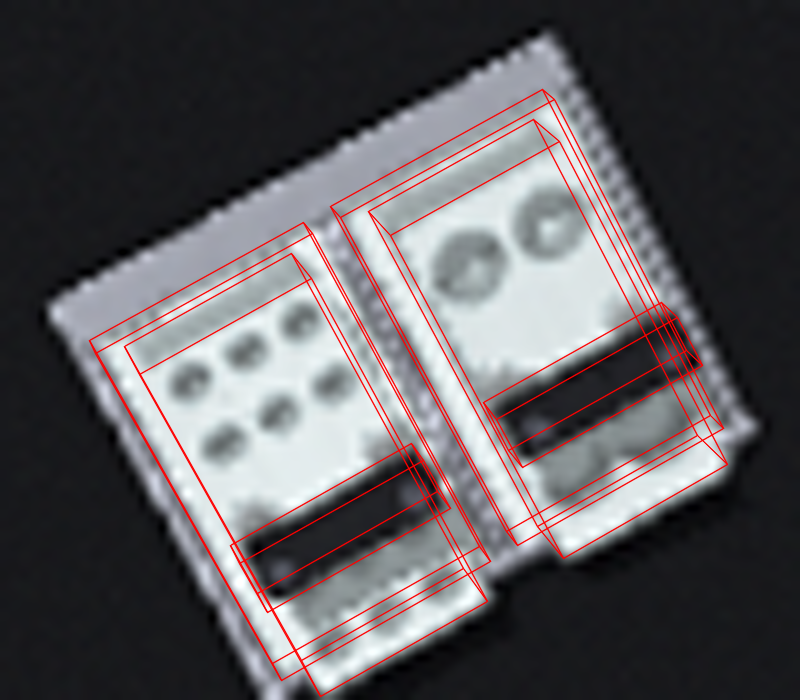

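View pics/ovs.png

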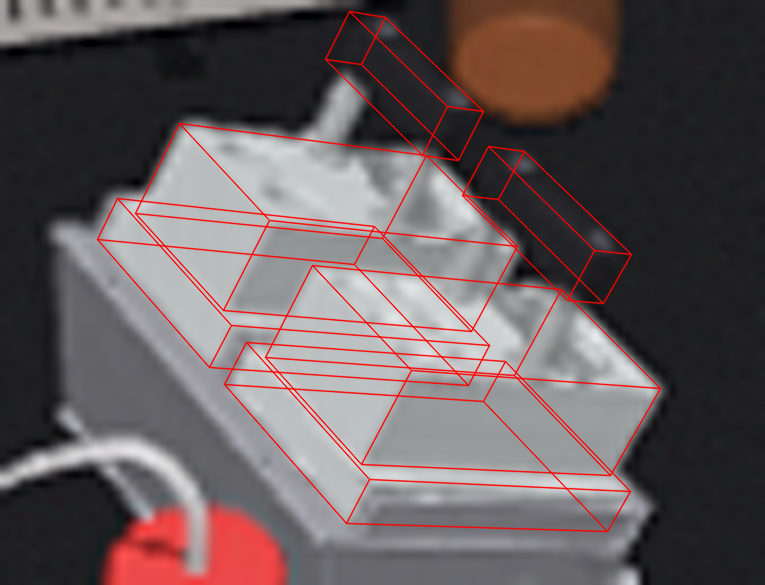

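```bash
cat >> h.py <<'E'
def go(x,y,z,yaw):
    s=env.state();R=Ro.from_euler('xyz',s['ee_rot'],degrees=True).as_matrix()
    d=R.T@(np.array([x,y,z])-s['ee_pos']);dy=(yaw-s['ee_rot'][2]+180)%360-180
    print("t",s['time_s'],"pos",s['ee_pos'].round(1),"rot",s['ee_rot'].round(2),"w",s['gripper_width'].round(1),"F",s['force'].round(1),'q',s['qpos'].round(0))
    print("delta",d.round(1),"spin",round(-np.radians(dy),3),"n",np.linalg.norm(d)/62.5)
def tri(uvt,uvs):
    from scipy.optimize import least_squares
    return least_squares(lambda p:np.concatenate([P("top",[p])[0]-uvt,P("scene",[p])[0]-uvs]),[450,200,50]).x
E
python3 - <<'E'
from h import *
k=1/1.4
# grey box: front top corner scene(405,138)/bottom (405,218); scene left-top(331,150); 
b=ray_z("scene",np.array([405,219])*k,0);print("box bottom corner",b)
for h in(100,150,200,250,300): print(h,P("scene",[[b[0],b[1],h]])/k, P("top",[[b[0],b[1],h]])/k)
print("bottle",ray_z("top",np.array([328,245]),50), ray_z("scene",np.array([294.5,209]),0))
go(463.6,320.7,320,112.8)
E
```

```text
box bottom corner [357.42765002 -67.28325095   0.        ]
100 [[406.38778546 182.50070989]] [[613.67112249 338.60507379]]
150 [[407.13121859 162.94813322]] [[624.6831964  333.81543656]]
200 [[407.91089924 142.44223287]] [[636.87135512 328.51426811]]
250 [[408.72954463 120.91154495]] [[650.43463521 322.61499866]]
300 [[409.59015053  98.27727966]] [[665.61967062 316.0103562 ]]
bottle [390.46258033 192.37648846  50.        ] [397.19218313 211.47588973   0.        ]Traceback (most recent call last):
  File "<stdin>", line 7, in <module>
  File "h.py", line 17, in go
    print("t",s['time_s'],"pos",s['ee_pos'].round(1),"rot",s['ee_rot'].round(2),"w",s['gripper_width'].round(1),"F",s['force'].round(1),'q',s['qpos'].round(0))
                                                                                    ^^^^^^^^^^^^^^^^^^^^^^^^
AttributeError: 'float' object has no attribute 'round'
```

```bash
sed -i "s/s\['gripper_width'\].round(1)/round(float(s['gripper_width']),1)/" h.py; python3 - <<'E'
from h import *
go(200,-480,340,19.7)
go(463.6,320.7,330,112.8)
E
```

```text
t 1.2 pos [ 193.8 -541.4  214. ] rot [179.99   0.    19.7 ] w 91.2 F [ 0.6  0.3 -0.6] q [-71.  18.  90.  -0.  72.  -1.]
delta [  26.5  -55.7 -126. ] spin -0.0 n 2.24503072037045
t 1.2 pos [ 193.8 -541.4  214. ] rot [179.99   0.    19.7 ] w 91.2 F [ 0.6  0.3 -0.6] q [-71.  18.  90.  -0.  72.  -1.]
delta [ 544.6 -720.7 -116.1] spin -1.625 n 14.571478479206815
```

Request:
apply_moves(
  plan=[
    {"jaw": 0.66, "delta_pos": [0, 0, -60], "spin": 0},
    {"jaw": 0.66, "delta_pos": [10, -10, -116], "spin": 0},
    {"jaw": 0.66, "delta_pos": [45, -60, -116], "spin": -0.18},
    {"jaw": 0.66, "delta_pos": [82, -108, -116], "spin": -0.36},
    {"jaw": 0.66, "delta_pos": [119, -157, -116], "spin": -0.54},
    {"jaw": 0.66, "delta_pos": [156, -206, -116], "spin": -0.72},
    {"jaw": 0.66, "delta_pos": [193, -255, -116], "spin": -0.9},
    {"jaw": 0.66, "delta_pos": [230, -304, -116], "spin": -1.08},
  ],
  squeeze=15,
)

```text
time_s: 2.2
ee_pos: [308.0, -175.8, 330.2]
ee_rot: [179.9, 0.0, 81.9]
force: [1.1, -0.7, -0.4]
gripper_width: 31.2
```

```bash
python3 - <<'E'
from h import *
go(463.6,320.7,330,112.8)
E
```

```text
t 2.2 pos [ 308.  -175.8  330.2] rot [1.7992e+02 2.0000e-02 8.1860e+01] w 31.2 F [ 1.1 -0.7 -0.4] q [-32.  -6. 101.   0.  85. -23.]
delta [5.135e+02 8.370e+01 1.000e-01] spin -0.54 n 8.32492192336852
```

Request:
apply_moves(
  plan=[
    {"jaw": 0.66, "delta_pos": [60, 10, 0], "spin": -0.1},
    {"jaw": 0.66, "delta_pos": [121, 20, 0], "spin": -0.2},
    {"jaw": 0.66, "delta_pos": [182, 30, 0], "spin": -0.3},
    {"jaw": 0.66, "delta_pos": [243, 40, 0], "spin": -0.4},
    {"jaw": 0.66, "delta_pos": [304, 50, 0], "spin": -0.5},
    {"jaw": 0.66, "delta_pos": [365, 60, 0], "spin": -0.54},
    {"jaw": 0.66, "delta_pos": [426, 70, 0], "spin": -0.54},
    {"jaw": 0.66, "delta_pos": [480, 78, 0], "spin": -0.54},
  ],
)

```text
time_s: 3.2
ee_pos: [453.5, 290.7, 330.1]
ee_rot: [179.9, 0.1, 112.9]
force: [0.8, -0.9, 0.3]
gripper_width: 30.9
```

```bash
python3 - <<'E'
from h import *
go(463.6,320.7,180,112.8)
E
```

```text
t 3.2 pos [453.5 290.7 330.1] rot [1.7992e+02 7.0000e-02 1.1286e+02] w 30.9 F [ 0.8 -0.9  0.3] q [31. 12. 82. -0. 86.  9.]
delta [ 23.9  20.8 150.1] spin 0.001 n 2.4545197188026795
```

Request:
apply_moves(
  plan=[
    {"jaw": 0.66, "delta_pos": [12, 10, 40], "spin": 0},
    {"jaw": 0.66, "delta_pos": [24, 21, 90], "spin": 0},
    {"jaw": 0.66, "delta_pos": [24, 21, 130], "spin": 0},
    {"jaw": 0.66, "delta_pos": [24, 21, 160], "spin": 0},
    {"jaw": 0.66, "delta_pos": [24, 21, 180], "spin": 0},
    {"jaw": 0.66, "delta_pos": [24, 21, 180], "spin": 0},
    {"jaw": 0.66, "delta_pos": [24, 21, 180], "spin": 0},
    {"jaw": 0.66, "delta_pos": [24, 21, 180], "spin": 0},
  ],
)

```text
time_s: 4.2
ee_pos: [464.4, 321.3, 151.4]
ee_rot: [179.8, 0.0, 112.9]
force: [-0.1, -0.2, -0.1]
gripper_width: 31.0
```

```bash
python3 - <<'E'
from h import *
t=cams.grab_frame("top");s=cams.grab_frame("scene")
crop(t,215,160,315,250,7,"pics/t2.png");crop(s,220,130,330,260,4.5,"pics/s2.png")
go(463.6,320.7,98.4,112.8)
E
```

```text
t 4.3 pos [464.2 321.1 151.1] rot [1.7982e+02 5.0000e-02 1.1287e+02] w 31.2 F [-0.   0.4  0.3] q [34. 20. 97. -0. 63. 11.]
delta [-0.1 -0.9 52.7] spin 0.001 n 0.8426356376719629
```

View pics/t2.png

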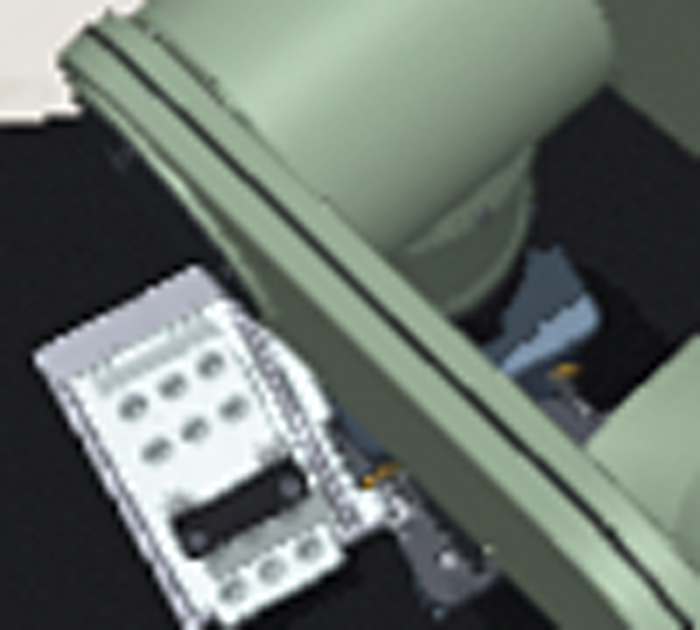

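View pics/s2.png

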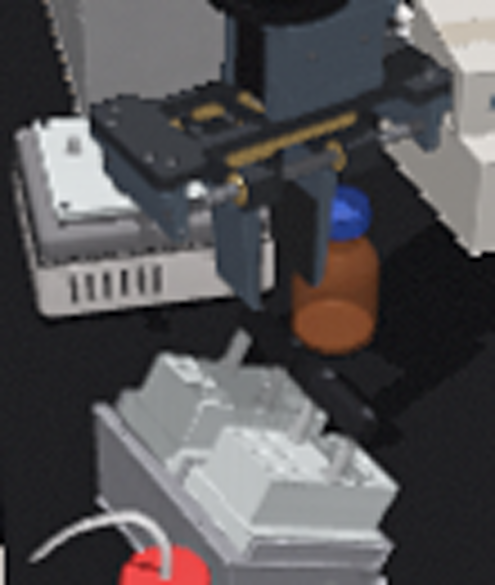

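```bash
python3 - <<'E'
from h import *
e=np.array([464.2,321.1,151.1]);a=np.radians(22.87);j=np.array([np.cos(a),np.sin(a),0]);l=np.array([-j[1],j[0],0])
pts=[e+s*15.6*j+w*16*l for s in(-1,1) for w in(-1,1)]+[e]
print(((P("scene",pts)-[220,130]+.5)*4.5).round(0).tolist())
E
```

```text
[[277.0, 259.0], [309.0, 289.0], [230.0, 277.0], [261.0, 308.0], [269.0, 283.0]]
```

Request:
apply_moves(
  plan=[
    {"jaw": 0.66, "delta_pos": [0, -1, 15], "spin": 0},
    {"jaw": 0.66, "delta_pos": [0, -1, 30], "spin": 0},
    {"jaw": 0.66, "delta_pos": [0, -1, 42], "spin": 0},
    {"jaw": 0.66, "delta_pos": [0, -1, 50], "spin": 0},
    {"jaw": 0.66, "delta_pos": [0, -1, 53], "spin": 0},
    {"jaw": 0.66, "delta_pos": [0, -1, 53], "spin": 0},
    {"jaw": 0.66, "delta_pos": [0, -1, 53], "spin": 0},
    {"jaw": 0.66, "delta_pos": [0, -1, 53], "spin": 0},
  ],
)

```text
time_s: 5.3
ee_pos: [463.7, 320.9, 98.5]
ee_rot: [179.8, 0.0, 112.9]
force: [0.5, -0.8, 0.3]
gripper_width: 31.4
```

Request:
apply_moves(
  plan=[
    {"jaw": 0.8, "delta_pos": [0, 0, 0], "spin": 0},
    {"jaw": 0.9, "delta_pos": [0, 0, 0], "spin": 0},
    {"jaw": 1, "delta_pos": [0, 0, 0], "spin": 0},
    {"jaw": 1, "delta_pos": [0, 0, 0], "spin": 0},
    {"jaw": 1, "delta_pos": [0, 0, 0], "spin": 0},
    {"jaw": 1, "delta_pos": [0, 0, 0], "spin": 0},
    {"jaw": 1, "delta_pos": [0, 0, 0], "spin": 0},
    {"jaw": 1, "delta_pos": [0, 0, 0], "spin": 0},
  ],
  squeeze=15,
)

```text
time_s: 6.3
ee_pos: [462.3, 320.3, 98.5]
ee_rot: [179.9, 0.0, 112.8]
force: [-4.9, -2.1, 4.2]
gripper_width: 18.8
```

Request:
apply_moves(
  plan=[
    {"jaw": 1, "delta_pos": [0, 0, -3], "spin": 0},
    {"jaw": 1, "delta_pos": [0, 0, -8], "spin": 0},
    {"jaw": 1, "delta_pos": [0, 0, -14], "spin": 0},
    {"jaw": 1, "delta_pos": [0, 0, -20], "spin": 0},
    {"jaw": 1, "delta_pos": [0, 0, -28], "spin": 0},
    {"jaw": 1, "delta_pos": [0, 0, -36], "spin": 0},
    {"jaw": 1, "delta_pos": [0, 0, -45], "spin": 0},
    {"jaw": 1, "delta_pos": [0, 0, -50], "spin": 0},
  ],
  squeeze=25,
)

```text
time_s: 7.3
ee_pos: [462.5, 320.5, 149.4]
ee_rot: [179.9, 0.0, 112.8]
force: [-0.2, 0.3, -5.2]
gripper_width: 17.9
```

```bash
python3 - <<'E'
from h import *
s=cams.grab_frame("scene")
crop(s,220,130,330,260,4.5,"pics/s3.png")
go(463.6,320.7,250,112.8)
E
```

```text
t 7.35 pos [462.7 320.6 149.8] rot [1.7983e+02 2.0000e-02 1.1283e+02] w 17.7 F [-0.1  0.1 -4. ] q [34. 20. 97. -0. 63. 11.]
delta [  -0.3    1.2 -100.2] spin 0.001 n 1.602605443797148
```

View pics/s3.png

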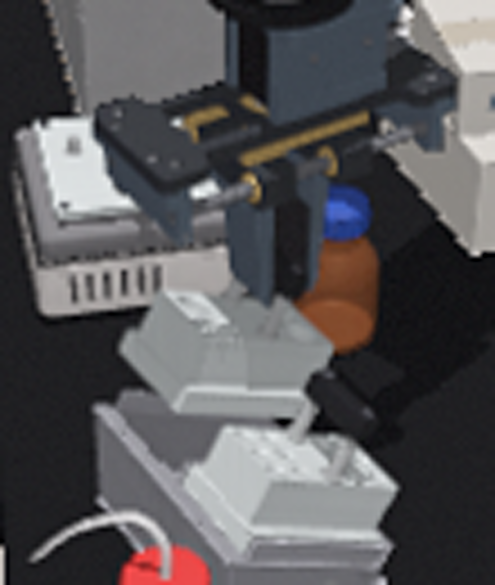

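Request:
apply_moves(
  plan=[
    {"jaw": 1, "delta_pos": [0, 0, -20], "spin": 0},
    {"jaw": 1, "delta_pos": [0, 0, -50], "spin": 0},
    {"jaw": 1, "delta_pos": [0, 0, -80], "spin": 0},
    {"jaw": 1, "delta_pos": [0, 0, -100], "spin": 0},
    {"jaw": 1, "delta_pos": [0, 0, -100], "spin": 0},
    {"jaw": 1, "delta_pos": [0, 0, -100], "spin": 0},
    {"jaw": 1, "delta_pos": [0, 0, -100], "spin": 0},
    {"jaw": 1, "delta_pos": [0, 0, -100], "spin": 0},
  ],
  squeeze=60,
)

```text
time_s: 8.35
ee_pos: [462.1, 320.3, 248.9]
ee_rot: [179.9, 0.0, 112.8]
force: [0.6, -0.3, -4.5]
gripper_width: 17.3
```

```bash
python3 - <<'E'
from h import *
s=cams.grab_frame("scene")
crop(s,210,90,340,240,4,"pics/s4.png")
go(463.6,320.7,250,112.8)
E
```

```text
t 8.4 pos [462.2 320.4 249.1] rot [1.7991e+02 4.0000e-02 1.1283e+02] w 17.1 F [ 0.1  0.4 -5.1] q [34. 16. 88. -0. 76. 11.]
delta [-0.2  1.4 -0.9] spin 0.001 n 0.026712834361652962
```

View pics/s4.png

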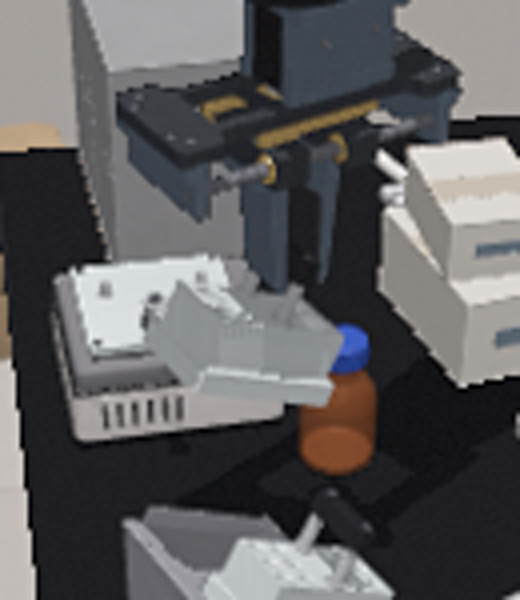

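```bash
python3 - <<'E'
from h import *
k=1/1.4
for n,p in {"spot":(410,380),"note_r":(373,410),"note_t":(355,393),"pen_t":(386,431),"timer_l":(446,438),"timer_t":(465,420),"rackcorner":(345,350),"rackc2":(405,312),"papers":(505,395)}.items(): print(n,ray_z("top",np.array(p)*k,0)[:2].round(0))
go(385,290,250,90)
E
```

```text
spot [340. 288.]
note_r [294. 363.]
note_t [329. 393.]
pen_t [253. 344.]
timer_l [227. 237.]
timer_t [255. 197.]
rackcorner [411. 403.]
rackc2 [470. 280.]
papers [290. 116.]
t 8.4 pos [462.2 320.4 249.1] rot [1.7991e+02 4.0000e-02 1.1283e+02] w 17.1 F [ 0.1  0.4 -5.1] q [34. 16. 88. -0. 76. 11.]
delta [  2. -83.  -1.] spin 0.398 n 1.327771242405634
```

Request:
apply_moves(
  plan=[
    {"jaw": 1, "delta_pos": [0, -15, 0], "spin": 0},
    {"jaw": 1, "delta_pos": [1, -40, 0], "spin": 0},
    {"jaw": 1, "delta_pos": [2, -70, 10], "spin": 0},
    {"jaw": 1, "delta_pos": [3, -100, 40], "spin": 0},
    {"jaw": 1, "delta_pos": [4, -118, 80], "spin": 0},
    {"jaw": 1, "delta_pos": [4, -125, 115], "spin": 0},
    {"jaw": 1, "delta_pos": [4, -125, 145], "spin": 0},
    {"jaw": 1, "delta_pos": [4, -125, 160], "spin": 0},
  ],
  squeeze=40,
)

```text
time_s: 9.4
ee_pos: [343.9, 274.5, 87.8]
ee_rot: [-179.9, 0.1, 112.8]
force: [-0.2, -0.4, -3.7]
gripper_width: 17.6
```

```bash
python3 - <<'E'
from h import *
go(345,275,60,112.8)
s=cams.grab_frame("scene")
crop(s,230,110,360,260,4,"pics/s5.png")
E
```

```text
t 9.4 pos [343.9 274.5  87.8] rot [-1.7994e+02  7.0000e-02  1.1284e+02] w 17.6 F [-0.2 -0.4 -3.7] q [ 37.  14. 117.  -0.  49.  14.]
delta [ 0.1  1.2 27.8] spin 0.001 n 0.44527347943413326
```

View pics/s5.png

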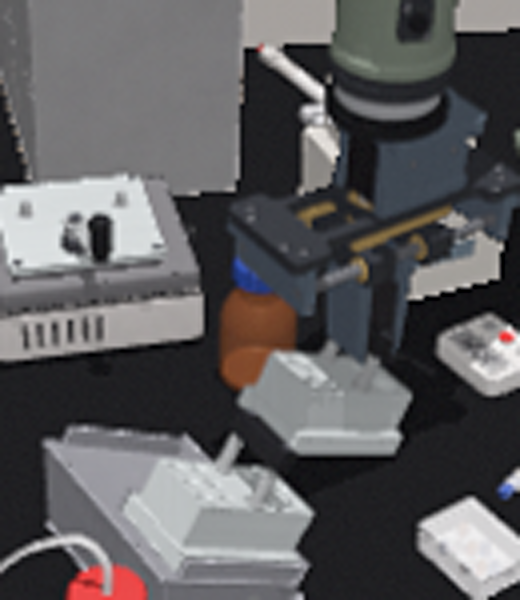

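Request:
apply_moves(
  plan=[
    {"jaw": 1, "delta_pos": [0, 0, 5], "spin": 0},
    {"jaw": 1, "delta_pos": [0, 0, 10], "spin": 0},
    {"jaw": 1, "delta_pos": [0, 0, 13], "spin": 0},
    {"jaw": 1, "delta_pos": [0, 0, 16], "spin": 0},
    {"jaw": 1, "delta_pos": [0, 0, 18], "spin": 0},
    {"jaw": 1, "delta_pos": [0, 0, 20], "spin": 0},
    {"jaw": 1, "delta_pos": [0, 0, 21], "spin": 0},
    {"jaw": 1, "delta_pos": [0, 0, 22], "spin": 0},
  ],
  squeeze=12,
)

```text
time_s: 10.45
ee_pos: [343.6, 274.5, 67.3]
ee_rot: [-179.9, 0.0, 112.8]
force: [-5.3, -3.7, 18.2]
gripper_width: 13.8
```

Request:
apply_moves(
  plan=[
    {"jaw": 0.75, "delta_pos": [0, 0, -1], "spin": 0},
    {"jaw": 0.75, "delta_pos": [0, 0, 0], "spin": 0},
    {"jaw": 0.75, "delta_pos": [0, 0, 4], "spin": 0},
    {"jaw": 0.75, "delta_pos": [0, 0, 7], "spin": 0},
    {"jaw": 1, "delta_pos": [0, 0, 7], "spin": 0},
    {"jaw": 1, "delta_pos": [0, 0, 7], "spin": 0},
    {"jaw": 1, "delta_pos": [0, 0, 7], "spin": 0},
    {"jaw": 1, "delta_pos": [0, 0, 7], "spin": 0},
  ],
  squeeze=30,
)

```text
time_s: 11.45
ee_pos: [343.2, 274.2, 59.9]
ee_rot: [-179.8, 0.1, 112.8]
force: [-0.1, -0.8, -5.3]
gripper_width: 13.8
```

```bash
python3 - <<'E'
from h import *
go(345,275,60,112.8)
s=cams.grab_frame("scene");np.save("pics/s6.npy",s)
t=cams.grab_frame("top");np.save("pics/t6.npy",t)
crop(s,230,110,360,260,4,"pics/s6.png")
crop(t,240,180,370,280,5.5,"pics/t6.png")
E
```

```text
t 11.45 pos [343.2 274.2  59.9] rot [-1.7985e+02  6.0000e-02  1.1283e+02] w 13.8 F [-0.1 -0.8 -5.3] q [ 37.  16. 119.  -0.  45.  14.]
delta [ 0.1  2.  -0.1] spin 0.0 n 0.031959277239632405
```

View pics/s6.png

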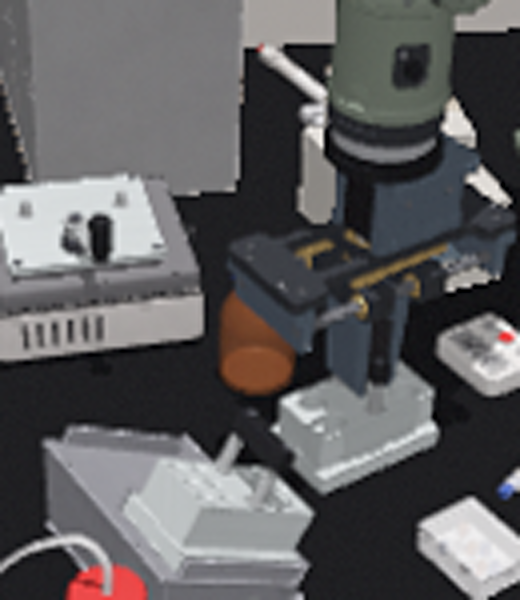

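View pics/t6.png

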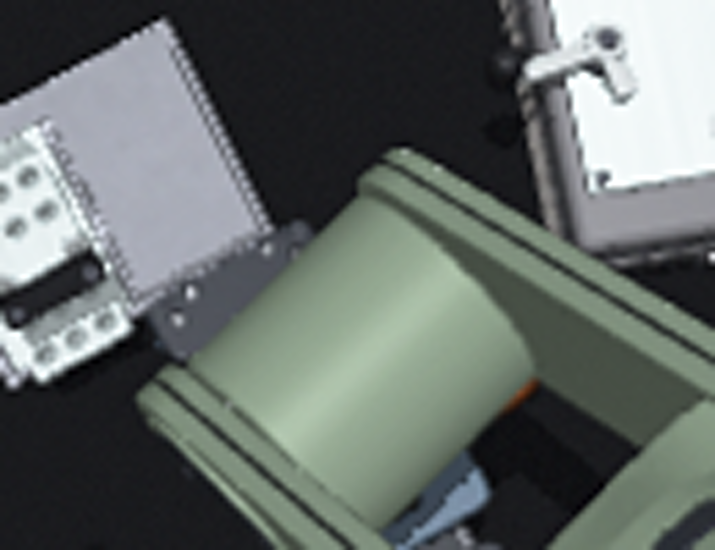

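```bash
python3 - <<'E'
from ov import *
s=np.load("pics/s6.npy")
w=(285,190,345,240);k=13
crop(s,*w,k,"pics/s6z.png")
overlay(s,"scene",[343.2,274.2,22.83,0],0,block(),w,k,"pics/s6o.png")
E
```

```text
(no output)
```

View pics/s6o.png

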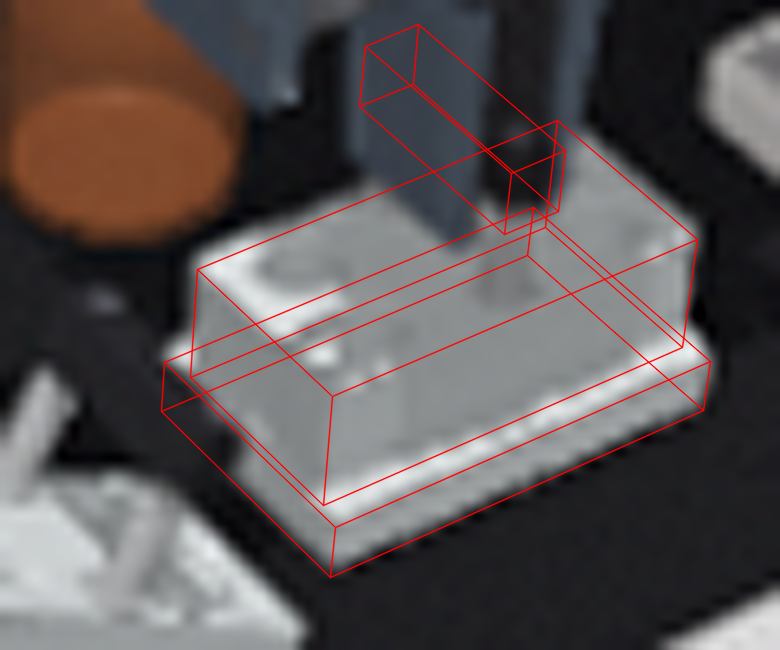

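View pics/s6z.png

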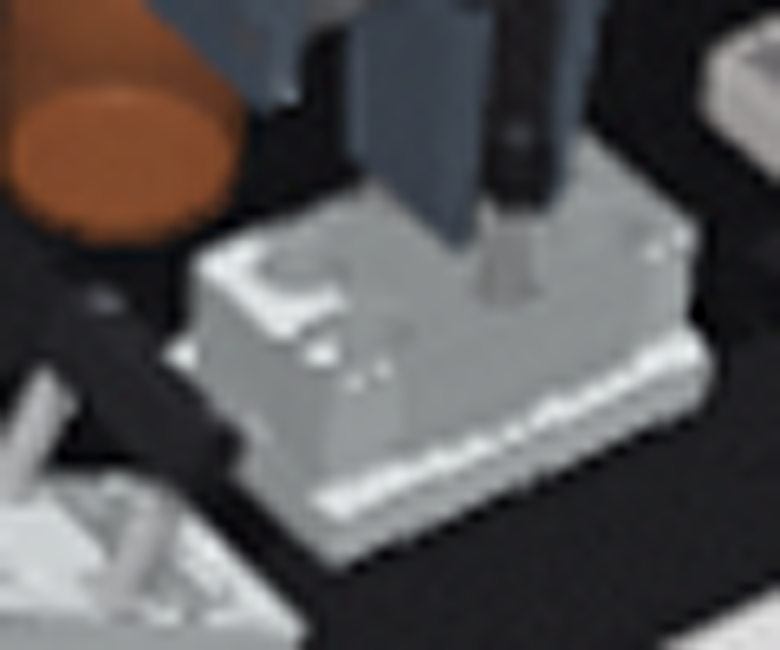

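Request:
apply_moves(
  plan=[
    {"jaw": 0.7, "delta_pos": [0, 0, 0], "spin": 0},
    {"jaw": 0.7, "delta_pos": [0, 0, 0], "spin": 0},
    {"jaw": 0.66, "delta_pos": [0, 0, -50], "spin": 0},
    {"jaw": 0.66, "delta_pos": [0, 0, -110], "spin": 0},
    {"jaw": 0.66, "delta_pos": [-30, -15, -170], "spin": 0},
    {"jaw": 0.66, "delta_pos": [-85, -40, -190], "spin": 0},
    {"jaw": 0.66, "delta_pos": [-140, -65, -190], "spin": 0},
    {"jaw": 0.66, "delta_pos": [-195, -90, -190], "spin": 0},
  ],
)

```text
time_s: 12.55
ee_pos: [336.4, 59.7, 251.5]
ee_rot: [179.9, 0.1, 112.9]
force: [0.0, -1.1, 0.1]
gripper_width: 31.3
```

Request:
apply_moves(
  plan=[
    {"jaw": 0.66, "delta_pos": [-50, -23, 0], "spin": 0},
    {"jaw": 0.66, "delta_pos": [-105, -48, 0], "spin": 0},
    {"jaw": 0.66, "delta_pos": [-150, -68, 0], "spin": 0},
    {"jaw": 0.66, "delta_pos": [-180, -80, 0], "spin": 0},
    {"jaw": 0.66, "delta_pos": [-180, -80, 0], "spin": 0},
    {"jaw": 0.66, "delta_pos": [-180, -80, 0], "spin": 0},
    {"jaw": 0.66, "delta_pos": [-180, -80, 0], "spin": 0},
    {"jaw": 0.66, "delta_pos": [-180, -80, 0], "spin": 0},
  ],
)

```text
time_s: 13.55
ee_pos: [332.9, -136.4, 251.9]
ee_rot: [179.9, 0.1, 113.0]
force: [-0.5, 1.4, 0.2]
gripper_width: 30.7
```

```bash
python3 - <<'E'
from ov import *
go(343.2,274.2,59.9,112.83)
s=cams.grab_frame("scene");np.save("pics/s7.npy",s)
t=cams.grab_frame("top");np.save("pics/t7.npy",t)
crop(t,210,150,400,280,4,"pics/t7.png")
w=(260,230,325,290);k=12
crop(t,*w,k,"pics/t7z.png")
overlay(t,"top",[343.2,274.2,22.83,0],0,block(),w,k,"pics/t7o.png")
w=(285,190,345,240);k=13
overlay(s,"scene",[343.2,274.2,22.83,0],0,block(),w,k,"pics/s7o.png")
E
```

```text
t 13.55 pos [ 332.9 -136.4  251.9] rot [1.7994e+02 1.3000e-01 1.1301e+02] w 30.7 F [-0.5  1.4  0.2] q [-24.  -3. 110.  -0.  73. -47.]
delta [374.3 169.8 191.3] spin 0.003 n 7.253953632920228
```

View pics/t7.png

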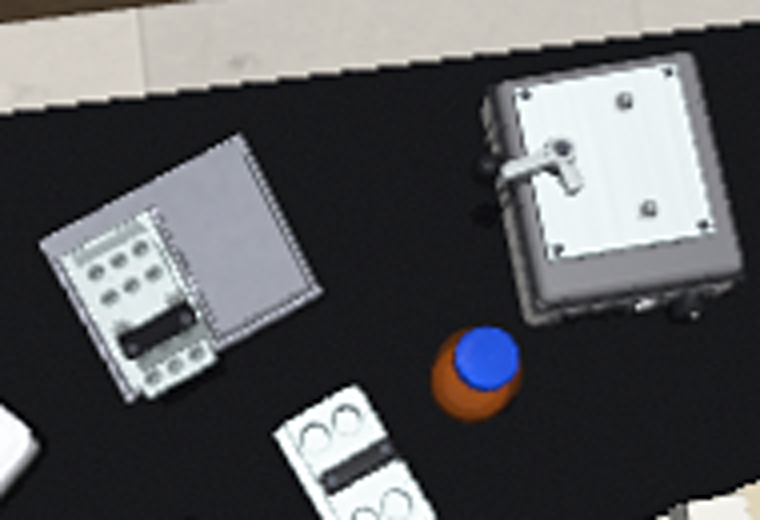

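View pics/t7o.png

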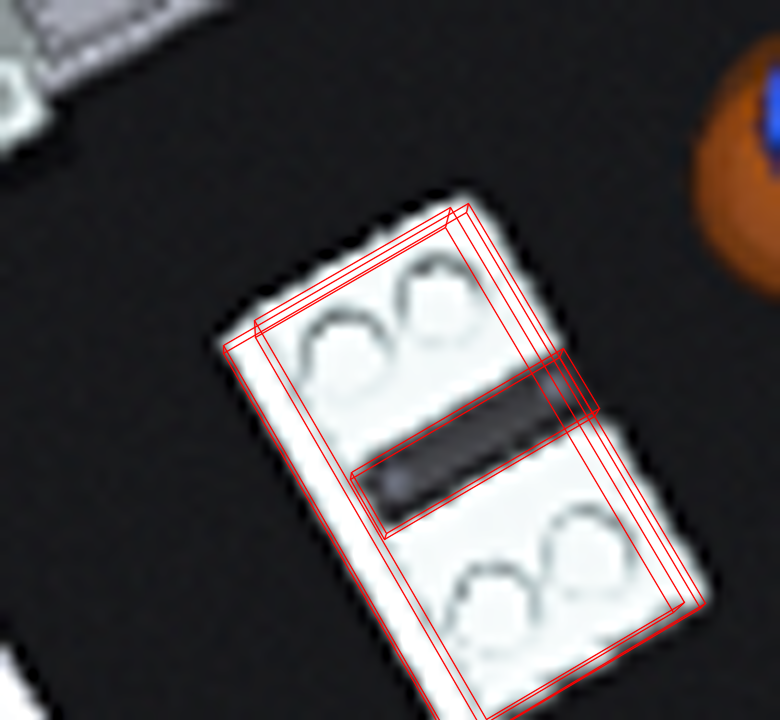

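View pics/s7o.png

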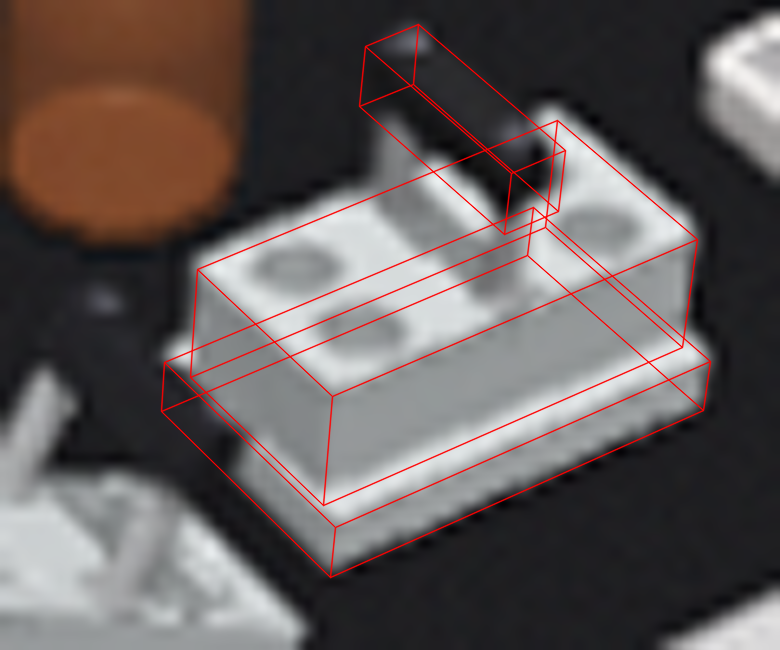

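```bash
cat > sil.py <<'E'
from ov import *
def hull_img(cam,pose,tilt,win,ss=8,parts=((50,31,0,14),(48,24,14,44))):
    x0,y0,x1,y1=win;img=np.zeros(((y1-y0)*ss,(x1-x0)*ss),np.uint8)
    for b in parts:
        pts=np.array([p for sg in box(*b) for p in sg]);q=np.array(pose)[[0,1,3]]+pts@Rb(pose[2],tilt).T
        u=((P(cam,q)-[x0,y0]+.5)*ss-.5)
        h=cv2.convexHull(u.astype(np.float32)).reshape(-1,2)
        cv2.fillConvexPoly(img,np.round(h*16).astype(np.int32),255,cv2.LINE_AA,4)
    return cv2.resize(img,(x1-x0,y1-y0),interpolation=cv2.INTER_AREA).astype(float)/255
def fit_sil(im,cam,f0,win,lo,hi,excl=None):
    x0,y0,x1,y1=win;g=im[y0:y1,x0:x1].astype(float).mean(2);g=np.clip((g-lo)/(hi-lo),0,1)
    W=np.ones_like(g)
    if excl is not None: W[excl]=0
    f=lambda p:((hull_img(cam,[p[0],p[1],p[2],f0[3]],0,win)-g)*W).ravel()
    from scipy.optimize import minimize
    r=minimize(lambda p:(f(p)**2).sum(),f0[:3],method='Nelder-Mead',options=dict(initial_simplex=[f0[:3],np.add(f0[:3],[3,0,0]),np.add(f0[:3],[0,3,0]),np.add(f0[:3],[0,0,2])],xatol=.02,fatol=1e-3))
    return r.x,r.fun,g,f(r.x).reshape(g.shape)
E
python3 - <<'E'
from sil import *
t=np.load("pics/t7.npy");s=np.load("pics/s7.npy")
w=(272,240,325,302)
g=t[240:302,272:325].mean(2);print(np.percentile(g,[5,50,95]))
ex=np.zeros(g.shape,bool)
# exclude bar & anything beyond block (pad)
bar=hull_img("top",[344,274,23,0],0,w,parts=((9,27,70,87),))>0.02
zone=cv2.dilate((hull_img("top",[344,274,23,0],0,w)>0).astype(np.uint8),np.ones((7,7)))>0
for lo,hi in((20,240),(20,200),(40,235)):
    p,f,gg,r=fit_sil(t,"top",[343.2,274.2,22.8,0],w,lo,hi,bar|~zone|(t[240:302,272:325].max(2).astype(int)-t[240:302,272:325].min(2)>60));print("top",p.round(2),round(f,2))
w=(290,185,345,240)
zone=cv2.dilate((hull_img("scene",[344,274,23,0],0,w)>0).astype(np.uint8),np.ones((7,7)))>0
bar=hull_img("scene",[344,274,23,0],0,w,parts=((9,27,40,87),))>0.02
tw=np.zeros(bar.shape,bool);tw[:,:20]=True
for lo,hi in((20,130),(20,110)):
    p,f,gg,r=fit_sil(s,"scene",[343.2,274.2,22.8,0],w,lo,hi,bar|~zone|tw);print("scene",p.round(2),round(f,2))
for nm,o in(("top",[q for q in OM if q[0]=="top"]),("toppegs",OM[:2]),("scene",OM[2:4])):
    p,r=fit(o,[514,74,1.7],0,84);print(nm,p.round(2),r.round(2).tolist())
E
```

```text
[ 22.41666667  25.66666667 252.66666667]
top [345.14 273.78  22.77] 12.57
top [345.1  273.78  22.88] 12.4
top [345.16 273.8   22.86] 11.76
scene [341.28 271.19  23.43] 5.57
scene [340.86 271.32  23.23] 7.61
top [515.16  73.42   1.88] [[0.24, -0.2], [-0.04, -0.05], [-0.19, 0.24]]
toppegs [514.88  73.72   2.5 ] [[-0.01, -0.05], [0.01, 0.05]]
scene [513.83  74.88   2.38] [[-0.07, 0.02], [0.07, -0.02]]
```

```bash
python3 - <<'E'
from sil import *
def cent(im,u,v,r,bg):
    u0,v0=int(round(u)),int(round(v));g=im[v0-r:v0+r+1,u0-r:u0+r+1].astype(float).mean(2)
    w=np.clip(bg-g,0,None);w[w<0.12*w.max()]=0;yy,xx=np.mgrid[v0-r:v0+r+1,u0-r:u0+r+1];return np.array([(w*xx).sum()/w.sum(),(w*yy).sum()/w.sum()])
t=(np.load("pics/t7.npy").astype(float)+np.load("pics/top.npy"))/2;s=(np.load("pics/s7.npy").astype(float)+np.load("pics/scene.npy"))/2
print(t[175:180,372:380].mean(),s[160:163,243:253].mean())
pt=[cent(t,*tm(*p),4,250) for p in((452,168),(520,464))];sc=[cent(t,*tm(*p),2,250) for p in((180,151),(573,88),(669,508),(271,575))]
ps=[cent(s,*sm(*p),3,240) for p in((197,148),(483,118))]
print(pt,ps,[tm(452,168),tm(520,464),sm(197,148),sm(483,118)])
q=np.array([ray_z("top",u,84)[:2] for u in sc]);print(q.round(1))
a=lambda v:np.degrees(np.arctan2(v[1],v[0]))
print("yaw y-dir",a(q[0]-q[1])-90,a(q[3]-q[2])-90,"x-dir",a(q[0]-q[3]),a(q[1]-q[2]),"centre",q.mean(0))
for z in(88,90,92):
  for n,c in(("top",pt),("scene",ps)):
    h=np.array([ray_z(n,u,z)[:2] for u in c]);print(n,z,h.mean(0).round(1),a(h[0]-h[1]).round(2),np.linalg.norm(h[0]-h[1]).round(1))
E
```

```text
240.65 216.86111111111111
[array([365.58307491, 175.05337033]), array([371.56735421, 202.07028266])] [array([235.9172085 , 162.03320329]), array([259.84372029, 159.2456565 ])] [array([365.63636364, 174.81818182]), array([371.81818182, 201.72727273]), array([235.95833333, 161.875     ]), array([259.79166667, 159.375     ])]
[[566.9 135.8]
 [568.5  40.8]
 [464.4  38.5]
 [460.2 132. ]]
yaw y-dir 0.9878602309445483 2.5644698517445903 x-dir 2.0607818358884264 1.2640507067568711 centre [514.99260861  86.81127507]
top 88 [514.7  73.7] 2.08 72.0
scene 88 [513.5  71.9] 3.44 72.3
top 90 [514.2  74.2] 2.08 71.9
scene 90 [513.8  75. ] 3.44 72.1
top 92 [513.6  74.7] 2.08 71.7
scene 92 [514.1  78. ] 3.44 71.9
```

Request:
apply_moves(
  plan=[
    {"jaw": 0.66, "delta_pos": [40, 18, 0], "spin": 0},
    {"jaw": 0.66, "delta_pos": [95, 43, 0], "spin": 0},
    {"jaw": 0.66, "delta_pos": [150, 68, 0], "spin": 0},
    {"jaw": 0.66, "delta_pos": [205, 93, 0], "spin": 0},
    {"jaw": 0.66, "delta_pos": [260, 118, 0], "spin": 0},
    {"jaw": 0.66, "delta_pos": [315, 143, 5], "spin": 0},
    {"jaw": 0.66, "delta_pos": [360, 163, 30], "spin": 0},
    {"jaw": 0.66, "delta_pos": [374, 170, 70], "spin": 0.003},
  ],
)

```text
time_s: 14.65
ee_pos: [344.0, 277.6, 181.3]
ee_rot: [179.7, 0.0, 113.0]
force: [0.1, -0.2, -0.7]
gripper_width: 31.1
```

```bash
python3 - <<'E'
from h import *
go(343.2,274.2,59.9,112.83)
E
```

```text
t 14.65 pos [344.  277.6 181.3] rot [1.7971e+02 5.0000e-02 1.1304e+02] w 31.1 F [ 0.1 -0.2 -0.7] q [ 38.   8. 109.  -0.  63.  15.]
delta [ -2.7  -2.7 121.3] spin 0.004 n 1.9425610594222797
```

Request:
apply_moves(
  plan=[
    {"jaw": 0.66, "delta_pos": [-2.7, -2.4, 30], "spin": 0.004},
    {"jaw": 0.66, "delta_pos": [-2.7, -2.4, 65], "spin": 0.004},
    {"jaw": 0.66, "delta_pos": [-2.7, -2.4, 95], "spin": 0.004},
    {"jaw": 0.66, "delta_pos": [-2.7, -2.4, 115], "spin": 0.004},
    {"jaw": 0.66, "delta_pos": [-2.7, -2.4, 121.3], "spin": 0.004},
    {"jaw": 0.66, "delta_pos": [-2.7, -2.4, 121.3], "spin": 0.004},
    {"jaw": 0.66, "delta_pos": [-2.7, -2.4, 121.3], "spin": 0.004},
    {"jaw": 0.66, "delta_pos": [-2.7, -2.4, 121.3], "spin": 0.004},
  ],
)

```text
time_s: 15.65
ee_pos: [344.0, 274.7, 60.7]
ee_rot: [179.6, 0.0, 112.8]
force: [0.1, -0.2, 1.1]
gripper_width: 31.4
```

```bash
python3 - <<'E'
from h import *
go(343.2,274.2,59.9,112.83)
E
```

```text
t 15.65 pos [344.  274.7  60.7] rot [1.7961e+02 2.0000e-02 1.1281e+02] w 31.4 F [ 0.1 -0.2  1.1] q [ 37.  16. 119.  -0.  45.  15.]
delta [-0.2 -0.9  0.8] spin -0.0 n 0.019241091093570955
```

Close firmly, then lift.

Request:
apply_moves(
  plan=[
    {"jaw": 1, "delta_pos": [-0.2, -0.9, 0.5], "spin": 0},
    {"jaw": 1, "delta_pos": [-0.2, -0.9, 0.5], "spin": 0},
    {"jaw": 1, "delta_pos": [-0.2, -0.9, 0.5], "spin": 0},
    {"jaw": 1, "delta_pos": [-0.2, -0.9, 0.5], "spin": 0},
    {"jaw": 1, "delta_pos": [-0.2, -0.9, -5], "spin": 0},
    {"jaw": 1, "delta_pos": [-0.2, -0.9, -25], "spin": 0},
    {"jaw": 1, "delta_pos": [-0.2, -0.9, -65], "spin": 0},
    {"jaw": 1, "delta_pos": [-0.2, -0.9, -110], "spin": 0},
  ],
  squeeze=35,
)

```text
time_s: 16.65
ee_pos: [341.2, 273.0, 170.7]
ee_rot: [179.8, 0.1, 112.8]
force: [1.2, 1.3, -4.6]
gripper_width: 13.8
```

```bash
python3 - <<'E'
from h import *
go(513.5,75,195,91.9)
E
```

```text
t 16.65 pos [341.2 273.  170.7] rot [1.7984e+02 7.0000e-02 1.1281e+02] w 13.8 F [ 1.2  1.3 -4.6] q [ 37.   8. 110.  -0.  62.  14.]
delta [-249.4   82.1  -23.7] spin 0.365 n 4.217775246319608
```

Request:
apply_moves(
  plan=[
    {"jaw": 1, "delta_pos": [0, 0, -30], "spin": 0},
    {"jaw": 1, "delta_pos": [-15, 5, -50], "spin": 0.03},
    {"jaw": 1, "delta_pos": [-60, 20, -54], "spin": 0.1},
    {"jaw": 1, "delta_pos": [-110, 36, -54], "spin": 0.18},
    {"jaw": 1, "delta_pos": [-160, 53, -54], "spin": 0.25},
    {"jaw": 1, "delta_pos": [-205, 68, -54], "spin": 0.32},
    {"jaw": 1, "delta_pos": [-240, 79, -54], "spin": 0.365},
    {"jaw": 1, "delta_pos": [-249, 82, -50], "spin": 0.365},
  ],
)

```text
time_s: 17.65
ee_pos: [513.7, 73.6, 220.4]
ee_rot: [179.9, 0.0, 91.8]
force: [-0.4, -0.1, -4.9]
gripper_width: 13.9
```

```bash
python3 - <<'E'
from h import *
go(513.5,75,175,91.9)
E
```

```text
t 17.65 pos [513.7  73.6 220.4] rot [1.7991e+02 3.0000e-02 9.1750e+01] w 13.9 F [-0.4 -0.1 -4.9] q [ 7. 13. 96. -0. 71.  5.]
delta [ 1.4 -0.3 45.4] spin -0.003 n 0.7265194229552188
```

Lower to hover just above the pegs (underside about 110).

Request:
apply_moves(
  plan=[
    {"jaw": 1, "delta_pos": [1.4, 0, 10], "spin": 0},
    {"jaw": 1, "delta_pos": [1.4, 0, 22], "spin": 0},
    {"jaw": 1, "delta_pos": [1.4, 0, 34], "spin": 0},
    {"jaw": 1, "delta_pos": [1.4, 0, 44], "spin": 0},
    {"jaw": 1, "delta_pos": [1.4, 0, 48], "spin": 0},
    {"jaw": 1, "delta_pos": [1.4, 0, 50], "spin": 0},
    {"jaw": 1, "delta_pos": [1.4, 0, 50], "spin": 0},
    {"jaw": 1, "delta_pos": [1.4, 0, 50], "spin": 0},
  ],
)

```text
time_s: 18.65
ee_pos: [514.0, 75.0, 170.8]
ee_rot: [179.9, 0.0, 91.7]
force: [0.3, 0.2, -5.2]
gripper_width: 14.0
```

```bash
python3 - <<'E'
from sil import *
go(513.5,75,175,91.9)
s=cams.grab_frame("scene");np.save("pics/s8.npy",s)
t=cams.grab_frame("top");np.save("pics/t8.npy",t)
e=env.state()['ee_pos']
w=(215,110,285,195);k=8
overlay(s,"scene",[e[0],e[1],1.85,e[2]-60],0,block(),w,k,"pics/s8o.png")
crop(s,*w,k,"pics/s8.png")
crop(t,310,140,410,230,7,"pics/t8.png")
E
```

```text
t 18.65 pos [514.   75.  170.8] rot [1.7987e+02 2.0000e-02 9.1750e+01] w 14.0 F [ 0.3  0.2 -5.2] q [  7.  15. 101.  -0.  64.   5.]
delta [ 0.  -0.5 -4.2] spin -0.003 n 0.06838627586294697
```

View pics/s8.png

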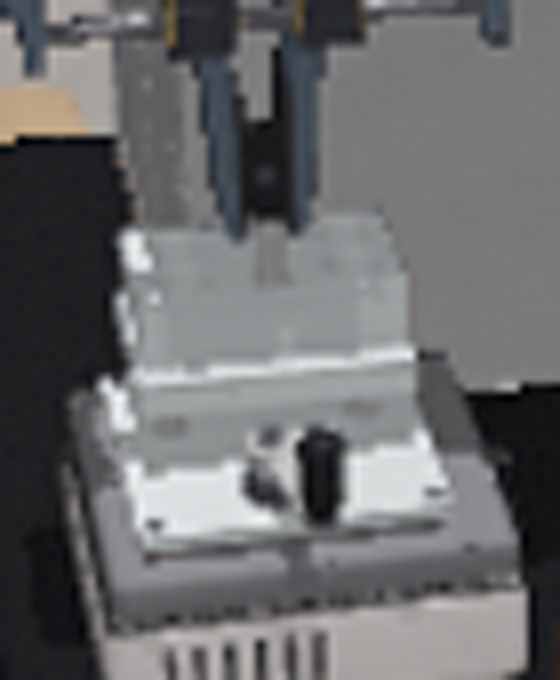

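View pics/s8o.png

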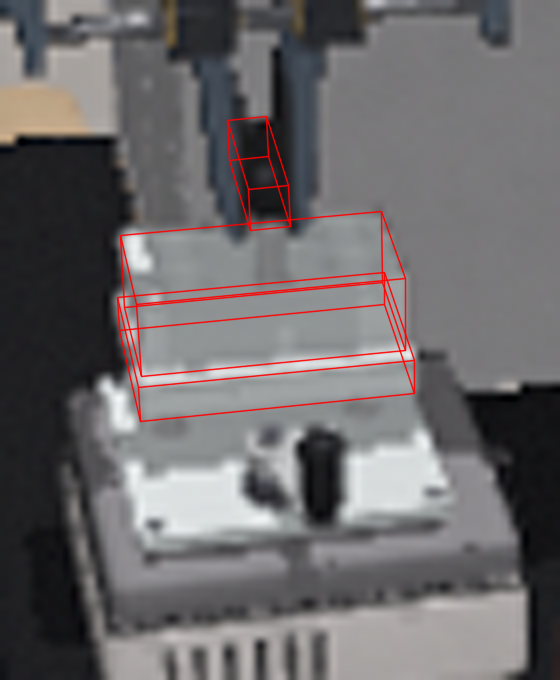

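View pics/t8.png

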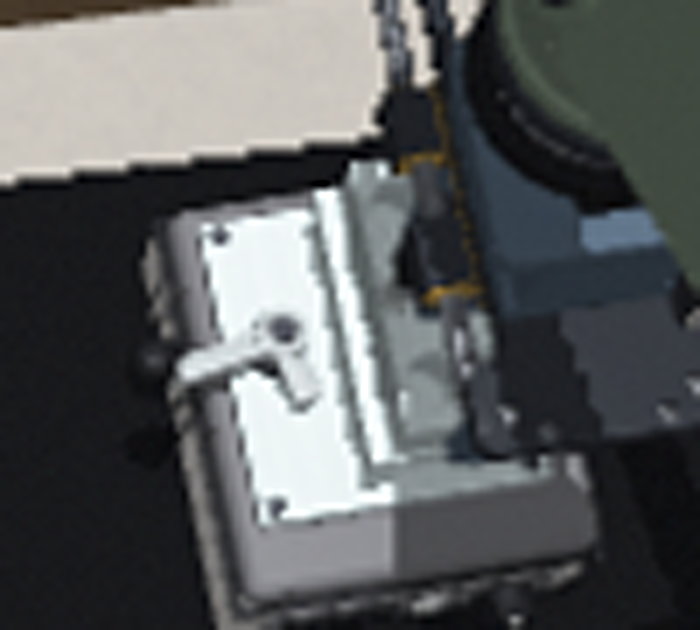

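```bash
python3 - <<'E'
from sil import *
s=np.load("pics/s8.npy");t=np.load("pics/t8.npy")
print(P("scene",[[514,75,90],[514,80,90],[519,75,90]]),P("top",[[514,75,90],[514,80,90],[519,75,90]]))
w=(345,155,385,215);k=10
overlay(t,"top",[514,75,1.75,110.8],0,block(),w,k,"pics/t8o.png")
crop(t,*w,k,"pics/t8c.png")
a=cv2.imread("pics/t8o.png");b=cv2.imread("pics/t8c.png");cv2.imwrite("pics/t8ab.png",np.hstack([a,b]))
E
```

```text
[[247.88576004 160.64245963]
 [248.09050264 161.56128844]
 [246.20959497 160.78121222]] [[368.26423459 188.55819846]
 [366.30801209 188.80010563]
 [367.91950477 186.67099943]]
```

View pics/t8ab.png

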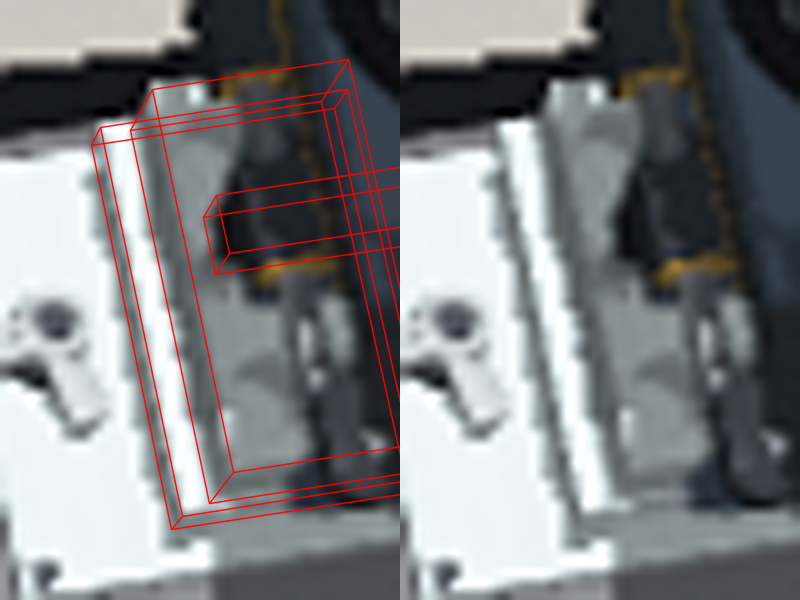

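Request:
apply_moves(
  plan=[
    {"jaw": 1, "delta_pos": [-0.2, -0.6, 4], "spin": 0},
    {"jaw": 1, "delta_pos": [-0.2, -0.6, 8], "spin": 0},
    {"jaw": 1, "delta_pos": [-0.2, -0.6, 11], "spin": 0},
    {"jaw": 1, "delta_pos": [-0.2, -0.6, 13], "spin": 0},
    {"jaw": 1, "delta_pos": [-0.2, -0.6, 15], "spin": 0},
    {"jaw": 1, "delta_pos": [-0.2, -0.6, 16.5], "spin": 0},
    {"jaw": 1, "delta_pos": [-0.2, -0.6, 18], "spin": 0},
    {"jaw": 1, "delta_pos": [-0.2, -0.6, 18], "spin": 0},
  ],
)

```text
time_s: 19.75
ee_pos: [513.3, 74.7, 152.6]
ee_rot: [179.9, 0.0, 91.7]
force: [-0.7, 0.1, -4.6]
gripper_width: 13.8
```

Request:
apply_moves(
  plan=[
    {"jaw": 1, "delta_pos": [0, 0, 1], "spin": 0},
    {"jaw": 1, "delta_pos": [0, 0, 2], "spin": 0},
    {"jaw": 1, "delta_pos": [0, 0, 3], "spin": 0},
    {"jaw": 1, "delta_pos": [0, 0, 4], "spin": 0},
    {"jaw": 1, "delta_pos": [0, 0, 5], "spin": 0},
    {"jaw": 1, "delta_pos": [0, 0, 6], "spin": 0},
    {"jaw": 1, "delta_pos": [0, 0, 6.5], "spin": 0},
    {"jaw": 1, "delta_pos": [0, 0, 6.5], "spin": 0},
  ],
)

```text
time_s: 20.75
ee_pos: [513.5, 74.6, 146.1]
ee_rot: [179.9, 0.0, 91.8]
force: [0.6, -1.3, -4.2]
gripper_width: 13.8
```

Pegs are entering freely. Last 2 mm.

Request:
apply_moves(
  plan=[
    {"jaw": 1, "delta_pos": [0, 0, 0.7], "spin": 0},
    {"jaw": 1, "delta_pos": [0, 0, 1.2], "spin": 0},
    {"jaw": 1, "delta_pos": [0, 0, 1.7], "spin": 0},
    {"jaw": 1, "delta_pos": [0, 0, 2.2], "spin": 0},
    {"jaw": 1, "delta_pos": [0, 0, 2.6], "spin": 0},
    {"jaw": 1, "delta_pos": [0, 0, 3], "spin": 0},
    {"jaw": 1, "delta_pos": [0, 0, 3], "spin": 0},
    {"jaw": 1, "delta_pos": [0, 0, 3], "spin": 0},
  ],
)

```text
time_s: 21.75
ee_pos: [513.5, 74.8, 144.4]
ee_rot: [179.8, 0.0, 91.8]
force: [-1.9, -1.0, 6.4]
gripper_width: 13.5
```

Request:
apply_moves(
  plan=[
    {"jaw": 0.9, "delta_pos": [0, 0, 0], "spin": 0},
    {"jaw": 0.75, "delta_pos": [0, 0, 0], "spin": 0},
    {"jaw": 0.66, "delta_pos": [0, 0, 0], "spin": 0},
    {"jaw": 0.66, "delta_pos": [0, 0, 0], "spin": 0},
    {"jaw": 0.66, "delta_pos": [0, 0, -10], "spin": 0},
    {"jaw": 0.66, "delta_pos": [0, 0, -35], "spin": 0},
    {"jaw": 0.66, "delta_pos": [0, 0, -75], "spin": 0},
    {"jaw": 0.66, "delta_pos": [0, 0, -110], "spin": 0},
  ],
)

```text
time_s: 22.75
ee_pos: [513.3, 74.9, 256.5]
ee_rot: [179.7, 0.0, 91.8]
force: [0.5, 0.4, -0.5]
gripper_width: 31.1
```

```bash
python3 - <<'E'
from sil import *
go(513.5,75,240,91.9)
s=cams.grab_frame("scene");np.save("pics/s9.npy",s)
w=(215,110,285,195);k=7
overlay(s,"scene",[513.5,74.8,1.85,84],0,block(),w,k,"pics/s9o.png")
crop(s,*w,k,"pics/s9.png")
cv2.imwrite("pics/s9ab.png",cv2.resize(np.hstack([cv2.imread("pics/s9.png"),cv2.imread("pics/s9o.png")]),None,fx=.8,fy=.8))
E
```

```text
t 22.75 pos [513.3  74.9 256.5] rot [1.7974e+02 1.0000e-02 9.1750e+01] w 31.1 F [ 0.5  0.4 -0.5] q [ 7. 12. 93. -0. 75.  5.]
delta [ 0.1  0.1 16.5] spin -0.003 n 0.26394347209911523
```

View pics/s9ab.png

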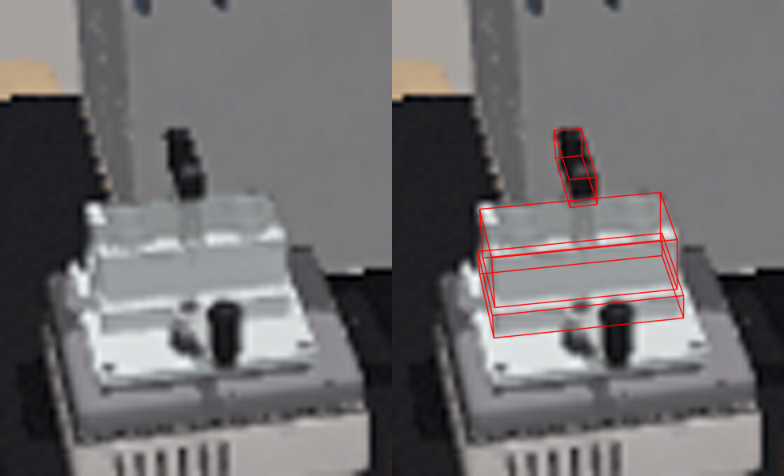

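```bash
python3 - <<'E'
from sil import *
A=ray_z("top",tm(205,328),104);B=ray_z("top",tm(282,297),106);K=ray_z("top",tm(75,345),135);E=ray_z("top",tm(128,362),104)
s0=ray_z("scene",sm(418,180),143)
print(A,B,K,E,s0)
piv=np.array([517.9,125.])
for th in(0,.1,.2,.3):
    a=th+np.radians(1.8);k=piv+52*np.array([-np.sin(a),np.cos(a)])
    print(th,k,((P("top",[[*k,143],[*k,106]])-[325,160]+.5)*11).round(0).tolist(),((P("scene",[[*k,143],[*k,106]])-[220,150]+.5)*12).round(0).tolist())
t=np.load("pics/t7.npy");g=cv2.convertScaleAbs(t,alpha=1,beta=0);g=np.clip(t.astype(float)*4,0,255).astype(np.uint8);crop(g,320,175,365,215,14,"pics/knob.png")
E
```

```text
[516.15862347 140.65110684 104.        ] [520.60730379 122.60845953 106.        ] [507.57064631 175.22732115 135.        ] [510.48050153 159.15368166 104.        ] [507.20545326 177.63843656 143.        ]
0 [516.26664053 176.97434114] [[66.0, 298.0], [47.0, 345.0]] [[378.0, 182.0], [382.0, 317.0]]
0.1 [511.08602447 176.55162206] [[71.0, 321.0], [53.0, 367.0]] [[401.0, 179.0], [404.0, 314.0]]
0.2 [505.9734914  175.61381622] [[79.0, 343.0], [60.0, 388.0]] [[423.0, 175.0], [426.0, 309.0]]
0.3 [500.98012406 174.17029386] [[89.0, 364.0], [70.0, 409.0]] [[444.0, 170.0], [447.0, 304.0]]
```

View pics/knob.png

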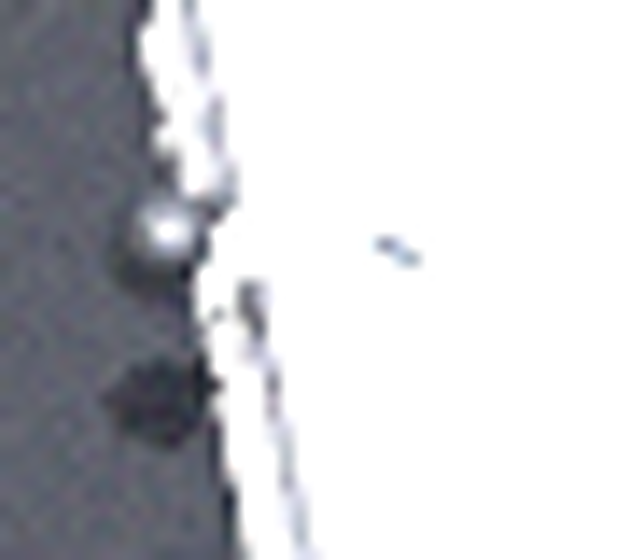

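```bash
cat > lev.py <<'E'
from h import *
def C(al,gap=22):
    a=al+np.radians(1.8);p=np.array([517.9,125.])
    return p+52*np.array([-np.sin(a),np.cos(a)])+gap*np.array([np.cos(a),np.sin(a)])
def plan(als,z):
    s=env.state();R=Ro.from_euler('xyz',s['ee_rot'],degrees=True).as_matrix()
    for al in als:
        c=C(al);d=R.T@(np.array([*c,z])-s['ee_pos']);dy=(91.8+np.degrees(al)-s['ee_rot'][2]+180)%360-180
        print(round(al,2),c.round(1),d.round(1),"spin",round(-np.radians(dy),3))
E
python3 -c "
from lev import *
go(543.5,175.4,112,91.8); plan([-.1],112)"
```

```text
t 22.8 pos [515.8  75.2 261.4] rot [ 1.7921e+02 -4.0000e-02  9.1750e+01] w 31.1 F [1.1 1.1 2.9] q [ 7. 11. 92. -0. 76.  5.]
delta [ 99.2  28.7 149.9] spin -0.001 n 2.9124713464071683
-0.1 [543.4 175.4] [ 99.2  28.6 149.9] spin 0.099
```

Request:
apply_moves(
  plan=[
    {"jaw": 1, "delta_pos": [30, 10, 0], "spin": 0.02},
    {"jaw": 1, "delta_pos": [70, 22, 10], "spin": 0.06},
    {"jaw": 1, "delta_pos": [99, 30, 40], "spin": 0.1},
    {"jaw": 1, "delta_pos": [99, 30, 80], "spin": 0.1},
    {"jaw": 1, "delta_pos": [99, 30, 115], "spin": 0.1},
    {"jaw": 1, "delta_pos": [99, 30, 125], "spin": 0.1},
    {"jaw": 1, "delta_pos": [99, 30, 125], "spin": 0.1},
    {"jaw": 1, "delta_pos": [99, 30, 125], "spin": 0.1},
  ],
  squeeze=20,
)

```text
time_s: 23.8
ee_pos: [545.6, 175.5, 138.7]
ee_rot: [179.0, -0.2, 86.0]
force: [-0.6, -0.3, 0.4]
gripper_width: 0.7
```

```bash
python3 - <<'E'
from lev import *
s=cams.grab_frame("scene")
crop(s,205,100,295,200,6,"pics/s10.png")
plan([-.1,-.1,-.02,.1,.23,.36,.49,.62],113)
E
```

```text
-0.1 [543.4 175.4] [-0.3 -2.5 25.6] spin -0.001
-0.1 [543.4 175.4] [-0.3 -2.5 25.6] spin -0.001
-0.02 [539.3 177.2] [ 1.3 -6.7 25.6] spin -0.081
0.1 [532.9 179.4] [  3.  -13.3  25.5] spin -0.201
0.23 [525.7 180.9] [  4.  -20.5  25.3] spin -0.331
0.36 [518.4 181.5] [  4.  -27.9  25.2] spin -0.461
0.49 [511.1 181. ] [  3.1 -35.1  25.1] spin -0.591
0.62 [503.9 179.7] [  1.2 -42.2  25. ] spin -0.721
```

View pics/s10.png

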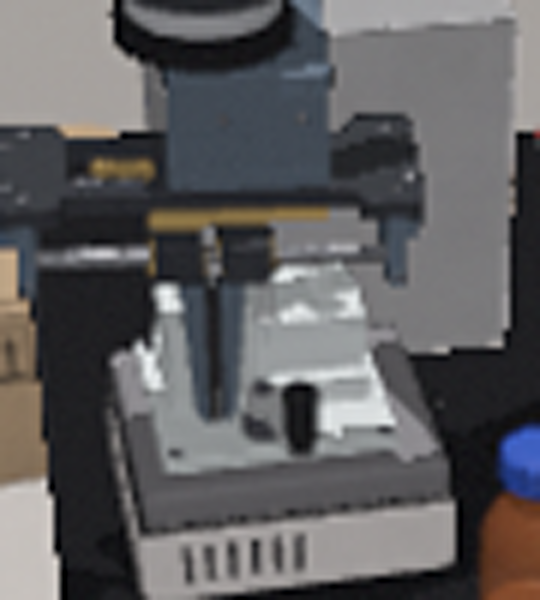

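Request:
apply_moves(
  plan=[
    {"jaw": 1, "delta_pos": [0, -2, 15], "spin": 0},
    {"jaw": 1, "delta_pos": [0, -2.5, 25.5], "spin": 0},
    {"jaw": 1, "delta_pos": [1.3, -6.7, 25.5], "spin": -0.08},
    {"jaw": 1, "delta_pos": [3, -13.3, 25.5], "spin": -0.2},
    {"jaw": 1, "delta_pos": [4, -20.5, 25.3], "spin": -0.33},
    {"jaw": 1, "delta_pos": [4, -27.9, 25.2], "spin": -0.46},
    {"jaw": 1, "delta_pos": [3, -35, 25], "spin": -0.59},
    {"jaw": 1, "delta_pos": [1.2, -42, 25], "spin": -0.72},
  ],
)

```text
time_s: 24.85
ee_pos: [503.9, 179.7, 112.3]
ee_rot: [179.2, 0.5, 127.5]
force: [1.3, -0.0, 1.0]
gripper_width: 0.5
```

```bash
python3 - <<'E'
from lev import *
s=cams.grab_frame("scene")
crop(s,205,100,295,200,6,"pics/s11.png")
go(500,180,113,127)
plan([.75,.88,1.01,1.14,1.27,1.4,1.53,1.6],113)
E
```

```text
t 24.9 pos [502.8 179.3 112.3] rot [179.25   0.47 127.67] w 0.8 F [-0.5 -0.3  0.1] q [ 19.  19. 104.  -0.  56. -19.]
delta [ 2.2 -1.8 -0.8] spin 0.012 n 0.04740655552202806
0.75 [496.9 177.4] [ 2.1 -5.8 -0.8] spin -0.124
0.88 [490.3 174.2] [  3.6 -13.   -0.9] spin -0.254
1.01 [484.1 170.2] [  4.2 -20.3  -1. ] spin -0.384
1.14 [478.5 165.5] [  3.9 -27.6  -1.1] spin -0.514
1.27 [473.6 160. ] [  2.5 -34.9  -1.2] spin -0.644
1.4 [469.5 154. ] [  0.3 -41.8  -1.3] spin -0.774
1.53 [466.1 147.5] [ -2.8 -48.5  -1.4] spin -0.904
1.6 [464.7 143.8] [ -4.8 -51.9  -1.4] spin -0.974
```

View pics/s11.png

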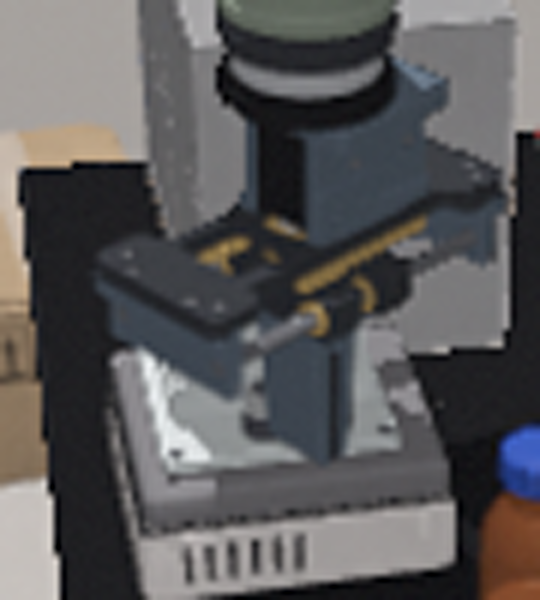

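Request:
apply_moves(
  plan=[
    {"jaw": 1, "delta_pos": [2.1, -5.8, -0.8], "spin": -0.12},
    {"jaw": 1, "delta_pos": [3.6, -13, -0.9], "spin": -0.25},
    {"jaw": 1, "delta_pos": [4.2, -20.3, -1], "spin": -0.38},
    {"jaw": 1, "delta_pos": [3.9, -27.6, -1.1], "spin": -0.51},
    {"jaw": 1, "delta_pos": [2.5, -34.9, -1.2], "spin": -0.64},
    {"jaw": 1, "delta_pos": [0.3, -41.8, -1.3], "spin": -0.77},
    {"jaw": 1, "delta_pos": [-2.8, -48.5, -1.4], "spin": -0.9},
    {"jaw": 1, "delta_pos": [-4.8, -51.9, -1.4], "spin": -0.97},
  ],
)

```text
time_s: 25.9
ee_pos: [463.9, 143.8, 112.4]
ee_rot: [179.9, 0.8, -176.7]
force: [-0.9, -0.1, 0.0]
gripper_width: 0.7
```

```bash
python3 - <<'E'
from lev import *
s=cams.grab_frame("scene")
crop(s,205,100,295,200,6,"pics/s12.png")
go(465,140,113,180)
plan([1.6,1.66],113)
E
```

```text
t 25.95 pos [463.8 143.4 112.4] rot [ 179.97    0.79 -176.66] w 0.7 F [ 0.3  0.2 -1. ] q [ 16.  15. 110.  -0.  54. -77.]
delta [-1.1 -3.5 -0.6] spin 0.058 n 0.05889552411936032
1.6 [464.7 143.8] [-0.9  0.4 -0.6] spin -0.002
1.66 [463.6 140.6] [ 0.3 -2.8 -0.7] spin -0.062
```

View pics/s12.png

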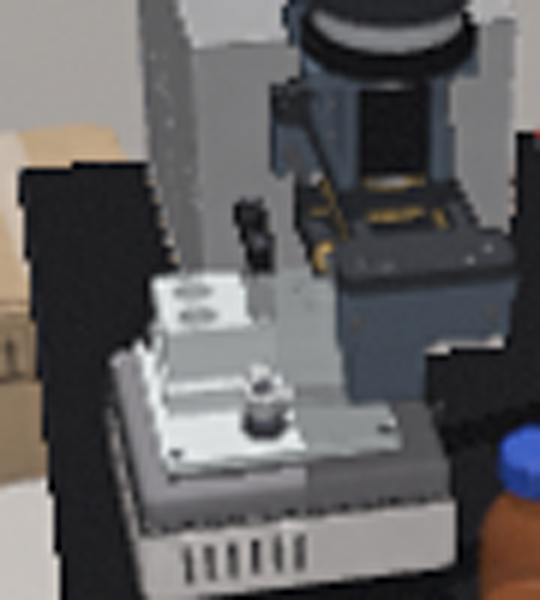

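Request:
apply_moves(
  plan=[
    {"jaw": 1, "delta_pos": [0, -1, 0], "spin": 0},
    {"jaw": 1, "delta_pos": [0, -2, 0], "spin": 0},
    {"jaw": 1, "delta_pos": [0, -3, 0], "spin": 0},
    {"jaw": 1, "delta_pos": [0, -4, 0], "spin": 0},
    {"jaw": 1, "delta_pos": [0, -5, 0], "spin": 0},
    {"jaw": 1, "delta_pos": [0, -6, 0], "spin": 0},
    {"jaw": 1, "delta_pos": [0, -6, 0], "spin": 0},
    {"jaw": 1, "delta_pos": [0, -6, 0], "spin": 0},
  ],
)

```text
time_s: 26.95
ee_pos: [463.9, 139.7, 112.3]
ee_rot: [179.7, 0.8, -176.8]
force: [-0.9, 9.8, -1.5]
gripper_width: 0.5
```

Request:
apply_moves(
  plan=[
    {"jaw": 1, "delta_pos": [0, 10, 0], "spin": 0},
    {"jaw": 1, "delta_pos": [0, 20, -10], "spin": 0},
    {"jaw": 1, "delta_pos": [0, 20, -60], "spin": 0},
    {"jaw": 1, "delta_pos": [10, 10, -115], "spin": 0},
    {"jaw": 1, "delta_pos": [40, -30, -150], "spin": 0.05},
    {"jaw": 1, "delta_pos": [70, -80, -150], "spin": 0.15},
    {"jaw": 1, "delta_pos": [95, -135, -150], "spin": 0.3},
    {"jaw": 1, "delta_pos": [120, -190, -150], "spin": 0.4},
  ],
)

```text
time_s: 27.95
ee_pos: [352.2, -59.1, 260.8]
ee_rot: [179.5, 0.8, 160.2]
force: [1.0, -0.9, -0.3]
gripper_width: 0.7
```

Request:
apply_moves(
  plan=[
    {"jaw": 1, "delta_pos": [0, -50, 0], "spin": 0},
    {"jaw": 1, "delta_pos": [0, -90, 0], "spin": 0},
    {"jaw": 1, "delta_pos": [0, -100, 0], "spin": 0},
    {"jaw": 1, "delta_pos": [0, -100, 0], "spin": 0},
    {"jaw": 1, "delta_pos": [0, -100, 0], "spin": 0},
    {"jaw": 1, "delta_pos": [0, -100, 0], "spin": 0},
    {"jaw": 1, "delta_pos": [0, -100, 0], "spin": 0},
    {"jaw": 1, "delta_pos": [0, -100, 0], "spin": 0},
  ],
)

```text
time_s: 28.95
ee_pos: [318.5, -152.9, 259.9]
ee_rot: [179.5, 0.8, 160.2]
force: [-0.2, 0.7, 0.5]
gripper_width: 0.4
```

```bash
python3 - <<'E'
from sil import *
go(333,-136,250,180)
s=cams.grab_frame("scene");t=cams.grab_frame("top")
crop(s,205,120,295,200,7,"pics/s13.png");crop(t,150,140,400,290,3.1,"pics/t13.png")
w=(320,155,400,225);overlay(t,"top",[514.9,74.3,1.85,84],0,block(),w,9,"pics/t13o.png")
E
```

```text
t 28.95 pos [ 318.5 -152.9  259.9] rot [179.46   0.76 160.25] w 0.4 F [-0.2  0.7  0.5] q [-28.  -4. 110.   1.  74. -99.]
delta [-7.8 20.7 10.2] spin -0.345 n 0.39002306351035865
```

View pics/s13.png

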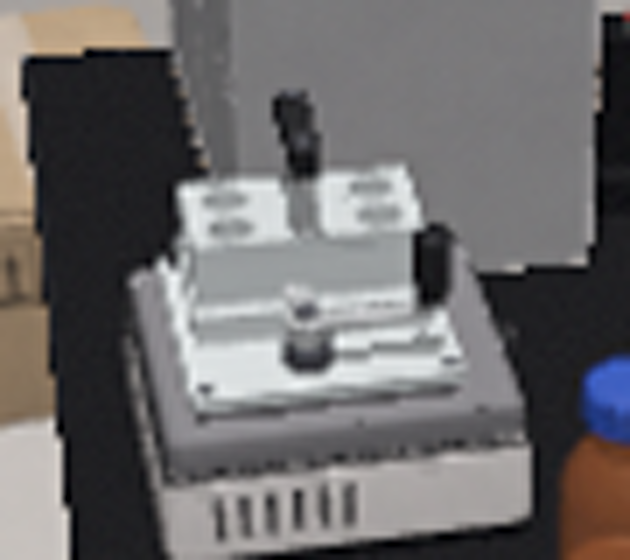

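View pics/t13.png

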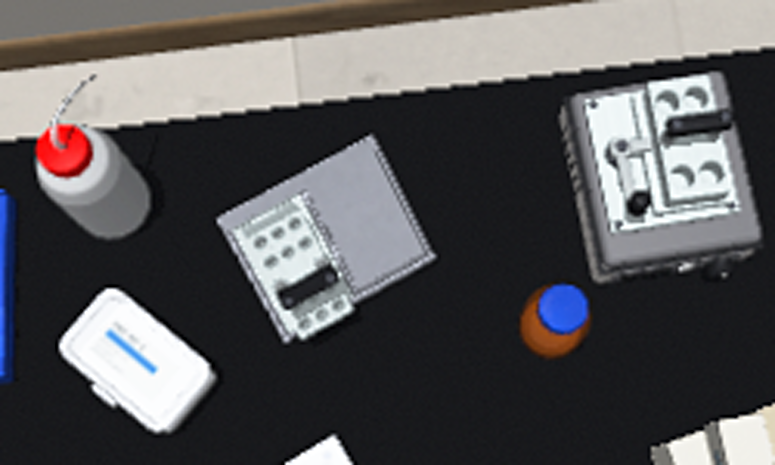

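View pics/t13o.png

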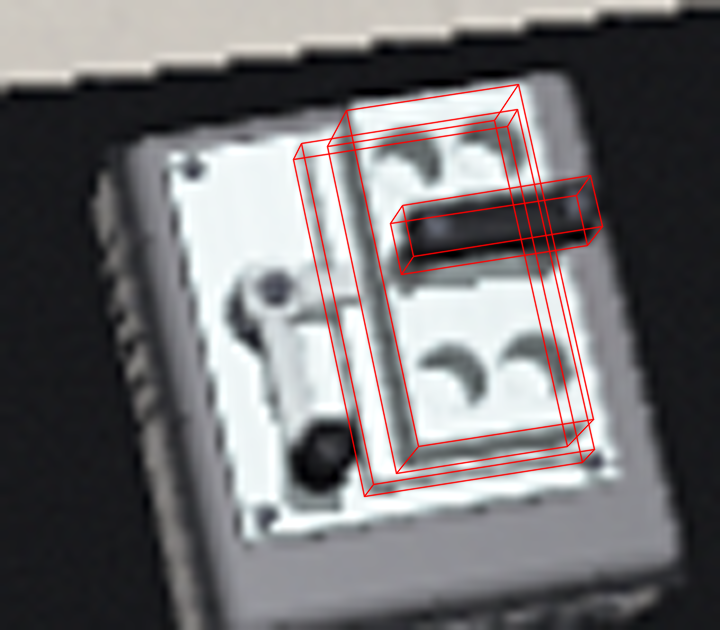

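```bash
python3 -c "
from workcell import env
print(env.job_done())"
```

```text
the job is handed in; nothing more can be done
None
```

The four-well block is on the mixer's pegs with the lever swung shut against its stop, and I handed the job in at about 29 s of the 48 s allowed. `job_done` reports no verdict.

- **Lifting:** Gripped in the rack, the block came up tilted by about 14°. The tool cannot tilt, so I set the block flat on a free patch of worktop, let go, measured it in both cameras and gripped it again square.
- **Seating:** I lowered it over the pegs in small steps, with no sideways force. It touched down at a tool height of 144.4 mm, against 144 mm expected for fully home, and I released it with the lever still open.
- **Lever:** I pushed the knob round its arc with the closed fingers until the stop pushed back at about 10 N.
- **Final pictures:** The block sits flat on the platform with the lever's tongue over its foot and the arm clear of everything. The twelve-well block, both bottles and the sample box look where they were; I judged that by eye, without measuring.

**Checks that disagreed:** The two cameras put the mixer about 3 mm apart, roughly in line with their stated calibration error. I relied mainly on the top camera, corrected with the block's known position. The pegs going in without force and the contact height agree with the block being home.

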